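Push a tube past the post into its stock bay

TASK

Park the loose square tube in the wooden stock bay by pushing it along the table with the fingertips; do not pick it up or tip it over. First push its left end in through the opening to the right of the post while its right end is still outside, then push the right end so that the tube slips behind the post and ends lying along the back fence, close against it at both ends. Leave the iron head, the tape roll and the marker where they are.

Things in the scene. Friction and masses are not known exactly. Their poses are not given: they have to be found in the camera images.
- bay: Fixed wooden stock bay, open towards the robot. Origin: on the table, middle of the back fence's inner face; x away from the robot, y left along the fence. Walls 35 mm high, 15 thick: fence 280 mm long; end walls from the fence to x = -60 mm, inner faces at y = +125 and -125. No floor: things slide on the table. A steel post stands in its mouth.
- post (a point): Centre of the top of the fixed post (20 mm in diameter, 45 mm high), at x = -55, y = +25 mm in the bay's frame: 45 mm are clear between post and fence, 140 mm between the post and the right end wall (the tube's way in), 90 mm between the post and the left end wall
- tube: Loose square dark steel tube with black end plugs, 24 x 160 x 24 mm, about 0.2 kg. Origin: centre of its underside; y runs along it to its left end, x across it, z up. It starts in front of the bay's right half, roughly along the fence, too far right to go straight in past the right end wall.
- left_end (a point): Centre of the tube's left end face (80 mm along +y from its middle, 12 mm above its underside); this end goes in first
- right_end (a point): Centre of the tube's right end face (80 mm along -y from its middle, 12 mm above its underside)
- iron: White iron golf head standing on its sole, 43 x 106 x 76 mm, loose, to the left of the bay; origin under its centre. Leave alone
- tape: Roll of brown tape lying flat, 72 mm in diameter, 18 mm high, loose, near the table's front edge; origin under its centre. Leave alone
- marker: Red and white felt marker, 14 x 124 x 16 mm, lying behind the bay, loose; origin under its centre. Leave alone
- lie_gauge: Old green and grey golf-head gauge, fixed, never moves, no part of the job: it stands straight ahead of the robot to the right of the tube, x 0.22 to 0.64 m, y -0.10 to +0.14 m, up to 350 mm high (its bed nearest the robot is low). Go round or over it
Things that resemble listed ones, but are neither listed nor needed, are in the scene too. There is more than one size of the tube; the one meant has the size given above.

How it is judged:
On the way:
1. the tube's left end is in the bay's mouth to the right of the post, while its right end is still outside (x of left_end in the frame of bay between -0.06 and 0 m and y of left_end in the frame of bay between -0.125 and 0.03 m and x of right_end in the frame of bay below -0.075 m), for 0.1 s.
At the end, for the whole second after the job is handed in: The tube lies flat and still on the table between the end walls, behind the post, with both ends no more than 12 mm from the back fence; iron head, tape roll and marker within 20 mm of where they were (x of left_end in the frame of bay between -0.024 and 0 m and x of right_end in the frame of bay between -0.024 and 0 m and y of left_end in the frame of bay between 0.03 and 0.128 m and y of right_end in the frame of bay above -0.128 m and height (world z) of tube below 0.006 m and linear speed of tube below 0.01 m/s and distance of each of iron, tape, marker from where it was at the start of the episode below 0.02 m); the robot touches nothing.
It fails at once if the tube is lifted off the table (underside more than 12 mm up) or tipped over (height (world z) of tube above 0.012 m or angle between tube's own z axis and vertical above 0.35 rad).
It fails at once if the iron head, tape roll or marker is moved more than 20 mm (distance of any of iron, tape, marker from where it was at the start of the episode above 0.02 m).
It also fails if it takes over 64 s, if anything falls off the work surface, if the arm or the gripper's body presses on something with over 40 N, if the wrist force passes 120 N, or if a joint passes its speed limit or range.

ROBOT

A 6-joint arm with a two-finger parallel gripper is mounted at the origin on a cart in front of the work surface, level with it; the furniture and walls round the work are solid. World frame = base frame: x ahead of the robot, y to its left, z up, the work surface at z = 0. Lengths are in m, angles in rad, forces in N, time in s.
With the tool pointing down it reaches from about 0.375 to 0.925 m from the base axis. Payload 5.7 kg.
Tool frame: the origin (TCP) lies between the finger pads; the fingertips stand ahead of it and the grasp point (between the pads) lies 11 mm behind it (tips_ahead is the x of the fingertips in the tool frame, in m); x points along the fingers, z is the direction in which the jaws open and shut, and the axes are right-handed (so a half turn about x gives the same grasp; the last joint's range is limited). The gripper opens to 85 mm and grips with 20 to 120 N. Pads are 22 mm wide; open, the fingers measure 114 mm over their backs; the gripper's body (76 mm by 85 mm) begins 54 mm behind the grasp point. The pads swing forward as they close: fully open they stand 13 mm farther back than shut.
Start: joints at [-1.461, 0.359, 1.51, -0, 1.272, -0.115], TCP at [0.134, -0.585, 0.239] pointing down, gripper open.
Joint ranges: [-2.97, 2.97], [-1.01, 2.36], [0.21, 2.38], [-0.96, 4.11], [0.2, 2.71], [-2.98, 2.98]. Speed limits (rad/s): [2.39, 2.39, 3.14, 3.14, 3.14, 3.14].

INTERFACE

Orientations are given as a rotation vector (axis times angle).
In Python, from plant import * gives the robot as it stands. The module is installed in compiled form; this text tells all that it offers.
- The arm moves only by the tool carry_out, never from a script. Its argument "deltas" is a list of rows, each an object of numbers: "tx", "ty", "tz": the shift along the tool's x, y, z in mm; "ax", "ay", "az": the turn, a rotation vector about the tool's x, y, z in rad. A call has 1 to 8 rows; each row shifts and turns the commanded pose from where the row before left it, along the tool's axes as they then stand; what a row does not reach is not made up. A row lasts 1/12 s, in which the tool goes at most 41.7 mm and 7.16 degrees, less where a joint would pass 70% of its speed; a pose out of reach is approached as far as the arm can. A call with a gripper value outside its range is refused whole. "jaw" is the finger opening in mm, from 0 to 85.4, set as the call begins (left out, the last holds). The fingers move at their own pace and stop on an object; "force" is the grip in N (left out, the last holds). Time passes only in rows, so rows that do not move let the fingers close. It gives the time, the measured TCP pose, the force and the opening at its end, in the units of the state.
- sense(): the state, without advancing time (a new reading comes with each control period).
- capture(name): name is "side" or "top"; returns the picture (400x640x3 uint8, blue, green, red); there is no depth.
- camera_model(name): a dict with "intrinsics" (3x3 intrinsics, pixels), "position" and "rotation" of the camera in the world. Camera axes: x right, y down, z forward; pixel columns grow to the right and rows downward; lengths in m; the calibration is good to about 2 mm. A picture is of the moment at which its call begins. camera_model takes no time and is no camera call.
- job_done(): hands the job in, once; it reports no verdict.
The state is a dict: "t": time; "qpos": joint angles; "joint_vel": joint speeds; "effort": joint torques, N m; "eef_pos": TCP position; "tcp_rot": TCP orientation; "ft_force": force on the tool from outside, world axes, zero at the start; "moment": the same for the moment, N m; "grip_width": opening from 0.0 (shut) to 1.0 (fully open).
Only numpy, scipy, OpenCV 4.12 (cv2) and the standard library are available. Lean on these libraries where they do the work, as an engineer would, in place of code of your own. Each camera call takes 0.05 s, during which the arm holds its last target.

## Working session

There is one attempt and no reset: what is moved stays moved. The work goes in short steps, Python scripts to look and compute and a tool call to move; the robot and the scene stay as the last step left them, time stands still between calls to the robot, and variables do not carry over. Pictures are saved under pics/ and viewed, and the job is handed in when it is done.

Besides the shell and the picture viewer there is one more tool, called after "Request:" in YAML: its name, and indented under it one key for each argument. carry_out: Moves the arm, as the interface text tells. Its arguments: {"type":"object","properties":{"deltas":{"type":"array","items":{"type":"object","properties":{"tx":{"type":"number"},"ty":{"type":"number"},"tz":{"type":"number"},"ax":{"type":"number"},"ay":{"type":"number"},"az":{"type":"number"}}}},"jaw":{"type":"number"},"force":{"type":"number"}},"required":["deltas"]}

```bash
mkdir -p pics; ls; python3 - <<'E'
from plant import *
import cv2
s=sense(); print(s)
for n in("side","top"):
    cv2.imwrite(f"pics/{n}0.png",capture(n)); print(n,camera_model(n))
E
```

```text
pics
{'t': 0.0, 'qpos': array([-1.46108939e+00,  3.59526851e-01,  1.51144685e+00, -1.81121426e-05,
        1.27249447e+00, -1.15120801e-01]), 'joint_vel': array([ 0.00038485, -0.00025476,  0.00049729,  0.00099796,  0.00092978,
       -0.00043645]), 'effort': array([ 2.32169070e-03, -5.27621806e+01, -2.78627926e+01, -1.66274626e-04,
        1.30711624e-02, -2.16939554e-05]), 'eef_pos': array([ 0.13366314, -0.58423284,  0.23843508]), 'tcp_rot': array([ 1.04329666,  1.30856875, -1.04109368]), 'ft_force': array([-0.73208463, -0.69570047,  0.34801537]), 'moment': array([-0.02124746,  0.00204839,  0.00279026]), 'grip_width': 0.9969151031428262}
side {'intrinsics': array([[487.47068311,   0.        , 322.09696829],
       [  0.        , 487.47068311, 201.78899554],
       [  0.        ,   0.        ,   1.        ]]), 'position': array([0.52327867, 1.3126129 , 1.00714614]), 'rotation': array([ 0.05270308,  2.85025516, -1.29946713])}
top {'intrinsics': array([[423.96270633,   0.        , 322.84361891],
       [  0.        , 423.96270633, 203.25836   ],
       [  0.        ,   0.        ,   1.        ]]), 'position': array([0.40127856, 0.21952181, 1.34775941]), 'rotation': array([-2.15003683,  2.16719732, -0.11573058])}
```

View pics/top0.png

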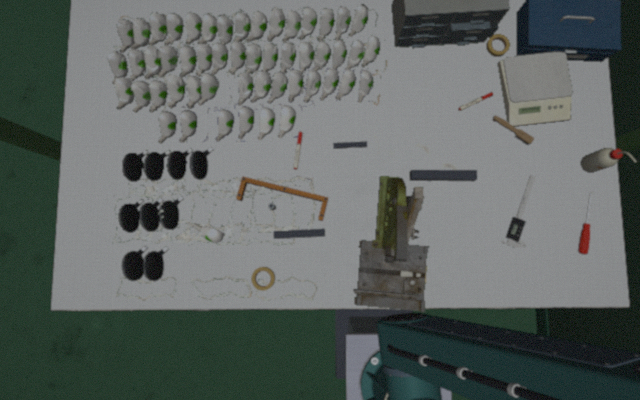

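View pics/side0.png

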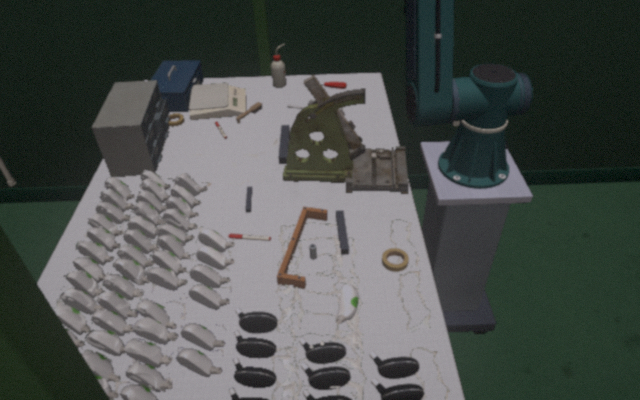

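```bash
python3 - <<'E'
import cv2
a=cv2.imread("pics/top0.png")[165:295,190:350]; cv2.imwrite("pics/top0c.png",cv2.resize(a,(800,650)[:2],interpolation=cv2.INTER_CUBIC)[:600])
a=cv2.imread("pics/side0.png")[190:310,260:420]; cv2.imwrite("pics/side0c.png",cv2.resize(a,(800,600),interpolation=cv2.INTER_CUBIC))
E
```

```text
(no output)
```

View pics/top0c.png

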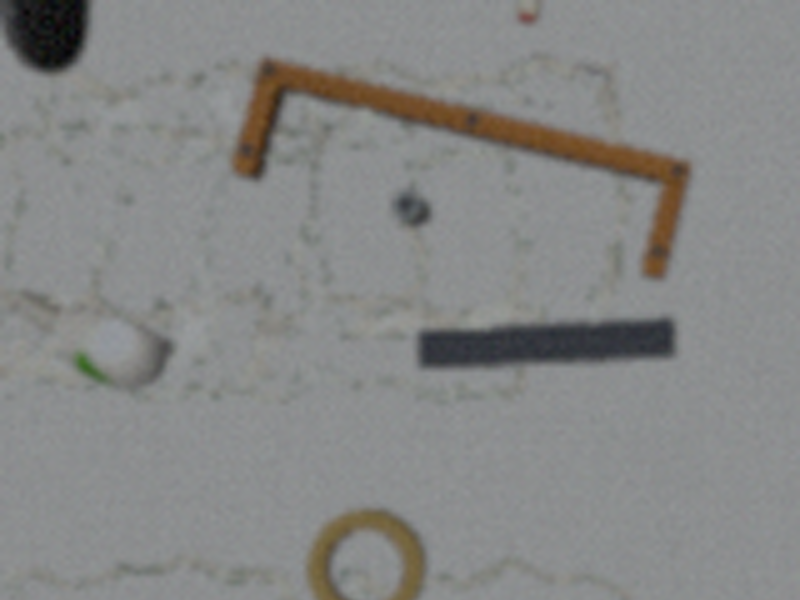

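View pics/side0c.png

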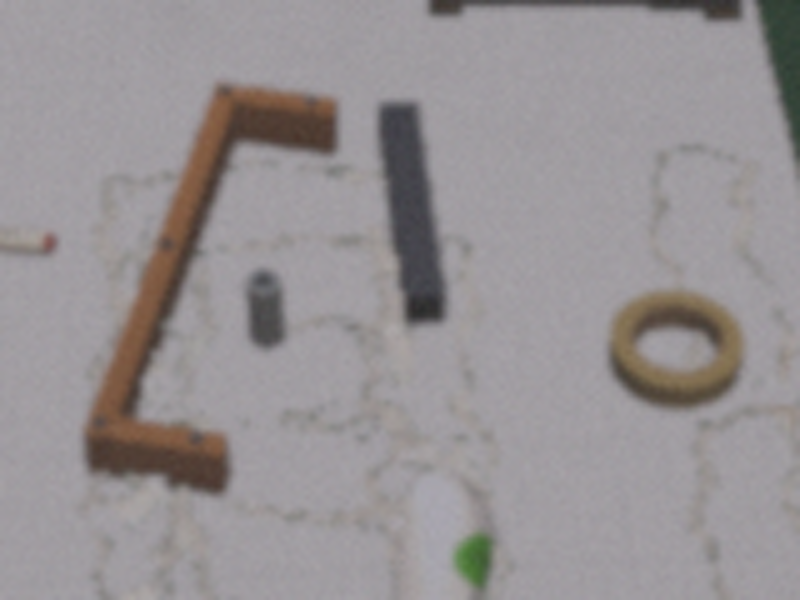

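```bash
cat > h.py <<'E'
import numpy as np, cv2
from scipy.spatial.transform import Rotation as R
from plant import *
def p2w(n,u,v,z):
    c=camera_model(n);d=R.from_rotvec(c["rotation"]).apply(np.linalg.inv(c["intrinsics"])@[u,v,1.]);p=c["position"]
    return (p+d*(z-p[2])/d[2])[:2]
def w2p(n,P):
    c=camera_model(n);q=R.from_rotvec(c["rotation"]).inv().apply(np.atleast_2d(P)-c["position"])@c["intrinsics"].T
    return q[:,:2]/q[:,2:]
E
python3 - <<'E'
from h import *
np.set_printoptions(precision=4,suppress=True)
T=lambda x,y,z:p2w("top",190+(x+.5)/5-.5,165+(y+.5)/5-.5,z)
S=lambda x,y,z:p2w("side",260+(x+.5)/5-.5,190+(y+.5)/5-.5,z)
for k,x,y,z in [("tubeLb",420,335,.024),("tubeLf",420,367,.024),("tubeRb",673,320,.024),("tubeRf",674,354,.024),
 ("bayOBL",262,58,.035),("bayOBR",690,162,.035),("baynailL",268,69,.035),("nailR",679,170,.035),("wallL",247,178,.035),("wallR",653,278,.035),("post",411,207,.045),("tape",367,567,.018),("iron",125,350,.0)]:
    print(k,T(x,y,z))
for k,x,y,z in [("tubeRb",380,104,.024),("tubeRf",417,103,.024),("tubeLb",405,290,.024),("tubeLf",443,290,.024),("bayOBR",221,85,.035),("bayOBL",88,430,.035),("post",264,280,.045),("nailR",225,91,.035),("nailL",101,423,.035),("tape",677,340,.018)]: print("S",k,S(x,y,z))
E
```

```text
tubeLb [0.4662 0.3836]
tubeLf [0.4463 0.3835]
tubeRb [0.4743 0.2255]
tubeRf [0.4531 0.2251]
bayOBL [0.6405 0.4827]
bayOBR [0.5723 0.2141]
baynailL [0.6335 0.4788]
nailR [0.5673 0.221 ]
wallL [0.5646 0.491 ]
wallR [0.4999 0.2377]
post [0.5444 0.387 ]
tape [0.3232 0.4164]
iron [0.4593 0.5743]
S tubeRb [0.4746 0.2228]
S tubeRf [0.4523 0.223 ]
S tubeLb [0.4681 0.3773]
S tubeLf [0.4471 0.3783]
S bayOBR [0.5699 0.213 ]
S bayOBL [0.6386 0.4797]
S post [0.5457 0.3861]
S nailR [0.5675 0.2186]
S nailL [0.632  0.4753]
S tape [0.3221 0.4161]
```

```bash
python3 - <<'E'
from h import *
import plant
from scipy.optimize import least_squares
print([k for k in dir(plant) if not k.startswith('_')], getattr(plant,'tips_ahead',None))
np.set_printoptions(precision=4,suppress=True)
t=lambda x,y:(190+(x+.5)/5-.5,165+(y+.5)/5-.5)
s=lambda x,y:(260+(x+.5)/5-.5,190+(y+.5)/5-.5)
obs=[("top",t(262,58),(15,140,35)),("top",t(690,162),(15,-140,35)),("top",t(268,69),(7.5,132.5,35)),("top",t(679,170),(7.5,-132.5,35)),("top",t(411,207),(-55,25,45)),("top",t(472,120),(7.5,0,35)),
("side",s(221,85),(15,-140,35)),("side",s(88,430),(15,140,35)),("side",s(264,280),(-55,25,45)),("side",s(225,91),(7.5,-132.5,35)),("side",s(101,423),(7.5,132.5,35)),("side",s(165,243),(7.5,0,35))]
def B(p,q): 
    c,sn=np.cos(p[2]),np.sin(p[2]); q=np.array(q)/1000; return np.array([p[0]+c*q[0]-sn*q[1],p[1]+sn*q[0]+c*q[1],q[2]])
f=lambda p:np.concatenate([w2p(n,B(p,q))[0]-uv for n,uv,q in obs])
r=least_squares(f,[.591,.351,-.25],x_scale=[.1,.1,.1]);print(r.x);print(r.fun.reshape(-1,2))
obs2=[("top",t(420,335),(12,80,24)),("top",t(420,367),(-12,80,24)),("top",t(673,320),(12,-80,24)),("top",t(674,354),(-12,-80,24)),
("side",s(380,104),(12,-80,24)),("side",s(417,103),(-12,-80,24)),("side",s(405,290),(12,80,24)),("side",s(443,290),(-12,80,24))]
obs=obs2
r=least_squares(f,[.46,.30,.04],x_scale=[.1,.1,.1]);print(r.x);print(r.fun.reshape(-1,2))
S=sense(); print(R.from_rotvec(S["tcp_rot"]).as_matrix())
for n,u,v in [("side",285,178),("side",350,178)]: print(p2w(n,u,v,0))
E
```

```text
['PlanningError', 'camera_model', 'capture', 'job_done', 'sense', 'tips_ahead'] 0.008
[ 0.592   0.3503 -0.2476]
[[ 0.1015 -0.1123]
 [ 1.0113 -0.0035]
 [ 0.5862  0.5307]
 [ 0.3078  0.1477]
 [-0.338  -0.1477]
 [ 0.6035  0.2044]
 [-0.7845 -0.43  ]
 [-0.9167  0.8203]
 [ 0.3327  0.5041]
 [ 0.2186  0.3191]
 [ 0.0778  0.4867]
 [ 0.6359  0.8336]]
[0.4604 0.3028 0.0405]
[[ 0.1319 -0.9262]
 [ 0.3988  0.3725]
 [ 0.7076 -0.4071]
 [ 0.8813  0.4888]
 [-0.3192  0.1285]
 [ 0.2211 -0.1604]
 [-0.2314  1.5553]
 [ 0.8164  0.9975]]
[[-0.0002  0.9748  0.2229]
 [ 0.0017  0.2229 -0.9748]
 [-1.      0.0002 -0.0017]]
[0.6347 0.0258]
[0.4178 0.0377]
```

Request:
carry_out:
  deltas:
    - {"tx": -36}
    - {"tx": -36}
    - {"tx": -36}
    - {"tx": -36}
    - {"tx": -36}
    - {"tx": -36}
    - {"ty": 30,"tz": -11}
    - {"ty": 35,"tz": -13}
  jaw: 0

```text
schema error: expected keys tx, ty, tz, ax, ay, az
```

Request:
carry_out:
  deltas:
    - {"ty": 38,"tz": -14}
    - {"ty": 38,"tz": -14}
    - {"ty": 38,"tz": -14}
    - {"ty": 38,"tz": -14}
    - {"ty": 38,"tz": -14}
    - {"ty": 38,"tz": -14}
    - {"ty": 38,"tz": -14}
    - {"ty": 38,"tz": -14}

```text
schema error: expected keys tx, ty, tz, ax, ay, az
```

Request:
carry_out:
  deltas:
    - {"tx": -36,"ty": 0,"tz": 0,"ax": 0,"ay": 0,"az": 0}
    - {"tx": -36,"ty": 0,"tz": 0,"ax": 0,"ay": 0,"az": 0}
    - {"tx": -36,"ty": 0,"tz": 0,"ax": 0,"ay": 0,"az": 0}
    - {"tx": -36,"ty": 0,"tz": 0,"ax": 0,"ay": 0,"az": 0}
    - {"tx": -36,"ty": 0,"tz": 0,"ax": 0,"ay": 0,"az": 0}
    - {"tx": -36,"ty": 0,"tz": 0,"ax": 0,"ay": 0,"az": 0}
    - {"tx": 0,"ty": 30,"tz": -11,"ax": 0,"ay": 0,"az": 0}
    - {"tx": 0,"ty": 35,"tz": -13,"ax": 0,"ay": 0,"az": 0}
  jaw: 0

```text
t: 0.77
eef_pos: [0.191, -0.5488, 0.4576]
tcp_rot: [1.041, 1.302, -1.047]
ft_force: [1.0, 0.6, -0.4]
grip_width: 0.0
```

Request:
carry_out:
  deltas:
    - {"tx": 0,"ty": 38,"tz": -14,"ax": 0,"ay": 0,"az": 0}
    - {"tx": 0,"ty": 38,"tz": -14,"ax": 0,"ay": 0,"az": 0}
    - {"tx": 0,"ty": 38,"tz": -14,"ax": 0,"ay": 0,"az": 0}
    - {"tx": 0,"ty": 38,"tz": -14,"ax": 0,"ay": 0,"az": 0}
    - {"tx": 0,"ty": 38,"tz": -14,"ax": 0,"ay": 0,"az": 0}
    - {"tx": 0,"ty": 38,"tz": -14,"ax": 0,"ay": 0,"az": 0}
    - {"tx": 0,"ty": 38,"tz": -14,"ax": 0,"ay": 0,"az": 0}
    - {"tx": 0,"ty": 38,"tz": -14,"ax": 0,"ay": 0,"az": 0}

```text
t: 1.43
eef_pos: [0.4644, -0.3684, 0.4549]
tcp_rot: [1.042, 1.308, -1.042]
ft_force: [0.8, -1.2, 0.4]
grip_width: -0.001
```

Request:
carry_out:
  deltas:
    - {"tx": 0,"ty": 16,"tz": -36,"ax": 0,"ay": 0,"az": 0}
    - {"tx": 0,"ty": 16,"tz": -36,"ax": 0,"ay": 0,"az": 0}
    - {"tx": 0,"ty": 16,"tz": -36,"ax": 0,"ay": 0,"az": 0}
    - {"tx": 0,"ty": 16,"tz": -36,"ax": 0,"ay": 0,"az": 0}
    - {"tx": 0,"ty": 16,"tz": -36,"ax": 0,"ay": 0,"az": 0}
    - {"tx": 0,"ty": 16,"tz": -36,"ax": 0,"ay": 0,"az": 0}
    - {"tx": 0,"ty": 16,"tz": -36,"ax": 0,"ay": 0,"az": 0}
    - {"tx": 0,"ty": 16,"tz": -36,"ax": 0,"ay": 0,"az": 0}

```text
t: 2.1
eef_pos: [0.5234, -0.0588, 0.455]
tcp_rot: [1.042, 1.308, -1.042]
ft_force: [0.5, -0.7, 0.3]
grip_width: 0.0
```

Request:
carry_out:
  deltas:
    - {"tx": 0,"ty": 16,"tz": -36,"ax": 0,"ay": 0,"az": 0}
    - {"tx": 0,"ty": 16,"tz": -36,"ax": 0,"ay": 0,"az": 0}
    - {"tx": 0,"ty": 16,"tz": -36,"ax": 0,"ay": 0,"az": 0}
    - {"tx": 0,"ty": 16,"tz": -36,"ax": 0,"ay": 0,"az": 0}
    - {"tx": 0,"ty": -10,"tz": -38,"ax": 0,"ay": 0,"az": 0}
    - {"tx": 0,"ty": -10,"tz": -38,"ax": 0,"ay": 0,"az": 0}
    - {"tx": 0,"ty": -10,"tz": -38,"ax": 0,"ay": 0,"az": 0}
    - {"tx": 0,"ty": -10,"tz": -38,"ax": 0,"ay": 0,"az": 0}

```text
t: 2.77
eef_pos: [0.4799, 0.2346, 0.4547]
tcp_rot: [1.041, 1.308, -1.043]
ft_force: [-0.3, 0.8, 0.1]
grip_width: -0.001
```

Request:
carry_out:
  deltas:
    - {"tx": 0,"ty": -7,"tz": -35,"ax": 0,"ay": 0,"az": 0}
    - {"tx": 0,"ty": -7,"tz": -35,"ax": 0,"ay": 0,"az": 0}
    - {"tx": 0,"ty": -7,"tz": -35,"ax": 0,"ay": 0,"az": 0}
    - {"tx": 0,"ty": -7,"tz": -35,"ax": 0,"ay": 0,"az": 0}
    - {"tx": 35,"ty": 0,"tz": 0,"ax": 0.115,"ay": 0,"az": 0}
    - {"tx": 35,"ty": 0,"tz": 0,"ax": 0.115,"ay": 0,"az": 0}
    - {"tx": 35,"ty": 0,"tz": 0,"ax": 0.115,"ay": 0,"az": 0}
    - {"tx": 35,"ty": 0,"tz": 0,"ax": 0.115,"ay": 0,"az": 0}

```text
t: 3.43
eef_pos: [0.4219, 0.3636, 0.3137]
tcp_rot: [1.384, 1.086, -1.384]
ft_force: [0.2, 0.2, -0.5]
grip_width: -0.001
```

Request:
carry_out:
  deltas:
    - {"tx": 35,"ty": 0,"tz": 0,"ax": 0.115,"ay": 0,"az": 0}
    - {"tx": 35,"ty": 0,"tz": 0,"ax": 0,"ay": 0,"az": 0}
    - {"tx": 35,"ty": 0,"tz": 0,"ax": 0,"ay": 0,"az": 0}
    - {"tx": 35,"ty": 0,"tz": 0,"ax": 0,"ay": 0,"az": 0}
    - {"tx": 35,"ty": 0,"tz": 0,"ax": 0,"ay": 0,"az": 0}
    - {"tx": 35,"ty": 0,"tz": 0,"ax": 0,"ay": 0,"az": 0}
    - {"tx": 0,"ty": 0,"tz": 0,"ax": 0,"ay": 0,"az": 0}

```text
t: 4.02
eef_pos: [0.4181, 0.3603, 0.0991]
tcp_rot: [1.451, 1.023, -1.474]
ft_force: [-0.3, 0.2, -0.2]
grip_width: -0.003
```

```bash
python3 - <<'E'
from h import *
for n in("side","top"): cv2.imwrite(f"pics/{n}1.png",capture(n))
S=sense();print(S["eef_pos"],S["t"]);print(R.from_rotvec(S["tcp_rot"]).as_matrix().round(3))
a=cv2.imread("pics/top1.png")[165:295,190:350]; cv2.imwrite("pics/top1c.png",cv2.resize(a,(640,520),interpolation=cv2.INTER_CUBIC))
E
```

```text
[0.42164533 0.36275003 0.1045877 ] 4.1167
[[-0.003  0.939 -0.343]
 [-0.002 -0.343 -0.939]
 [-1.    -0.002  0.003]]
```

View pics/side1.png

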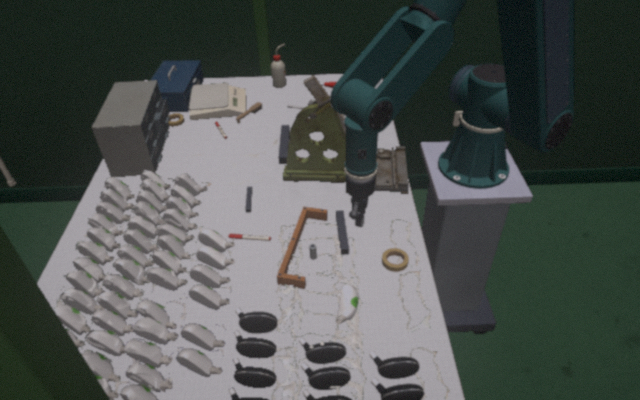

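View pics/top1c.png

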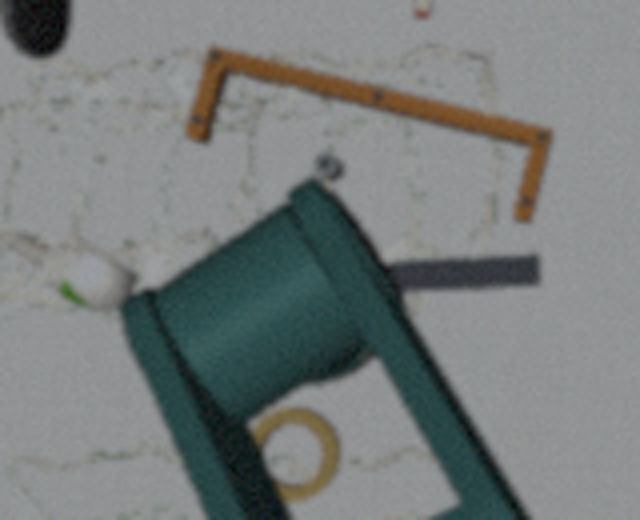

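Request:
carry_out:
  deltas:
    - {"tx": 30,"ty": 0,"tz": 0,"ax": 0,"ay": 0,"az": 0}
    - {"tx": 30,"ty": 0,"tz": 0,"ax": 0,"ay": 0,"az": 0}
    - {"tx": 18,"ty": 0,"tz": 0,"ax": 0,"ay": 0,"az": 0}
    - {"tx": 7,"ty": 0,"tz": 0,"ax": 0,"ay": 0,"az": 0}
    - {"tx": 5,"ty": 0,"tz": 0,"ax": 0,"ay": 0,"az": 0}
    - {"tx": 0,"ty": 0,"tz": 0,"ax": 0,"ay": 0,"az": 0}
    - {"tx": 0,"ty": 0,"tz": 0,"ax": 0,"ay": 0,"az": 0}

```text
t: 4.7
eef_pos: [0.4239, 0.3643, 0.017]
tcp_rot: [1.465, 1.023, -1.46]
ft_force: [0.1, -0.6, 0.2]
grip_width: 0.002
```

```bash
python3 - <<'E'
from h import *
S=sense();print(S["eef_pos"],S["t"],S["ft_force"])
a=capture("side")[190:310,300:460]; cv2.imwrite("pics/side2c.png",cv2.resize(a,(800,600),interpolation=cv2.INTER_CUBIC))
# plan push in tube: COR model
tp=np.array([.4604,.3028]);th=.0405
d=lambda th:np.array([-np.sin(th),np.cos(th)]); n=lambda th:np.array([np.cos(th),np.sin(th)])
C=tp-33e-3*d(th)
for dth in np.arange(0,-1.0,-.15):
    t=th+dth; p=C+(33e-3+62e-3)*d(t)-n(t)*.023
    l=C+(.113)*d(t);
    c,s=np.cos(-.2476),np.sin(-.2476); q=l-[.592,.3503]; print(t.round(3),p.round(4),"Lbay",(c*q[0]+s*q[1]).round(4),(-s*q[0]+c*q[1]).round(4))
E
```

```text
[0.42390777 0.36426977 0.0170481 ] 4.7 [ 0.0575411  -0.55347405  0.18649857]
0.04 [0.4349 0.3638] Lbay -0.1387 -0.0016
-0.109 [0.4493 0.3668] Lbay -0.1221 0.002
-0.26 [0.4639 0.3675] Lbay -0.1052 0.003
-0.41 [0.4785 0.3661] Lbay -0.0884 0.0016
-0.56 [0.4927 0.3625] Lbay -0.0719 -0.0024
-0.71 [0.5062 0.3569] Lbay -0.0562 -0.0088
-0.859 [0.5187 0.3493] Lbay -0.0417 -0.0174
```

View pics/side2c.png

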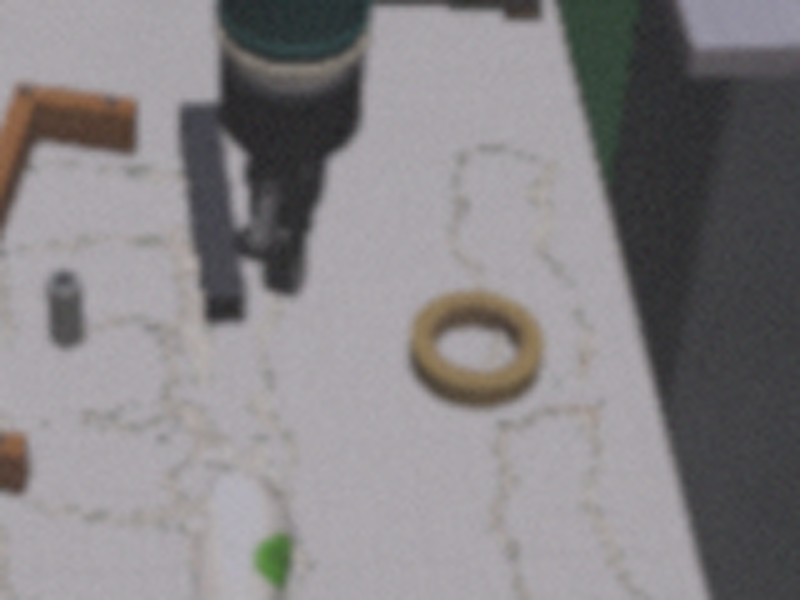

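Request:
carry_out:
  deltas:
    - {"tx": 4,"ty": 0,"tz": 0,"ax": 0,"ay": 0,"az": 0}
    - {"tx": 0,"ty": 7,"tz": -3,"ax": 0,"ay": 0,"az": 0}
    - {"tx": 0,"ty": 7,"tz": -3,"ax": 0,"ay": 0,"az": 0}
    - {"tx": 0,"ty": 7,"tz": -3,"ax": 0,"ay": 0,"az": 0}
    - {"tx": 0,"ty": 7,"tz": -3,"ax": 0,"ay": 0,"az": 0}
    - {"tx": 0,"ty": 7,"tz": -3,"ax": 0,"ay": 0,"az": 0}
    - {"tx": 0,"ty": 7,"tz": -3,"ax": 0,"ay": 0,"az": 0}
    - {"tx": 0,"ty": 7,"tz": -3,"ax": 0,"ay": 0,"az": 0}

```text
t: 5.42
eef_pos: [0.4768, 0.3662, 0.0113]
tcp_rot: [1.462, 1.023, -1.463]
ft_force: [0.1, -0.1, -0.1]
grip_width: -0.001
```

```bash
python3 - <<'E'
from h import *
a=capture("side")[190:310,260:420]; cv2.imwrite("pics/side3c.png",cv2.resize(a,(800,600),interpolation=cv2.INTER_CUBIC))
S=sense();print(S["eef_pos"],S["t"],S["ft_force"])
E
```

```text
[0.47878735 0.36672393 0.01150055] 5.4667 [ 1.8531062   0.1448518  -0.47491764]
```

View pics/side3c.png

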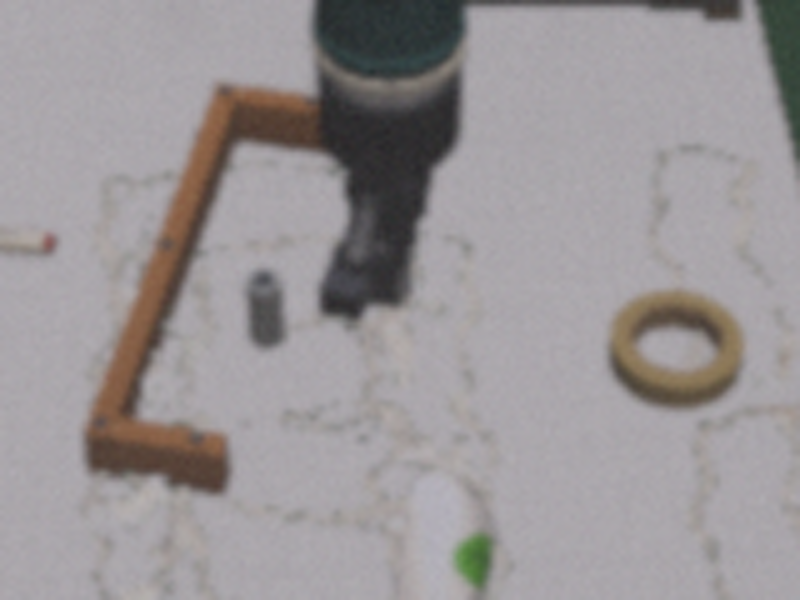

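```bash
cat >> h.py <<'E'
BO=np.array([.592,.3503]);BT=-.2476
def w2b(p):
    q=np.asarray(p)[:2]-BO;c,s=np.cos(BT),np.sin(BT);return np.array([c*q[0]+s*q[1],-s*q[0]+c*q[1]])
def b2w(q):
    c,s=np.cos(BT),np.sin(BT);return BO+np.array([c*q[0]-s*q[1],s*q[0]+c*q[1]])
E
python3 - <<'E'
from h import *
S=lambda x,y,z:p2w("side",260+(x+.5)/5-.5,190+(y+.5)/5-.5,z)
for x,y,z in [(322,290,.024),(322,308,0),(362,315,0),(360,290,.024)]: p=S(x,y,z);print(p.round(4),w2b(p).round(4))
im=cv2.imread("pics/side3c.png")[230:330,290:430]
cv2.imwrite("pics/z.png",cv2.resize(cv2.convertScaleAbs(im,alpha=2.2,beta=-40),(700,500)))
E
```

```text
[0.5141 0.3751] [-0.0816  0.005 ]
[0.5143 0.3662] [-0.0792 -0.0036]
[0.492  0.3726] [-0.1024 -0.0029]
[0.4931 0.3761] [-0.1023  0.0008]
```

View pics/z.png

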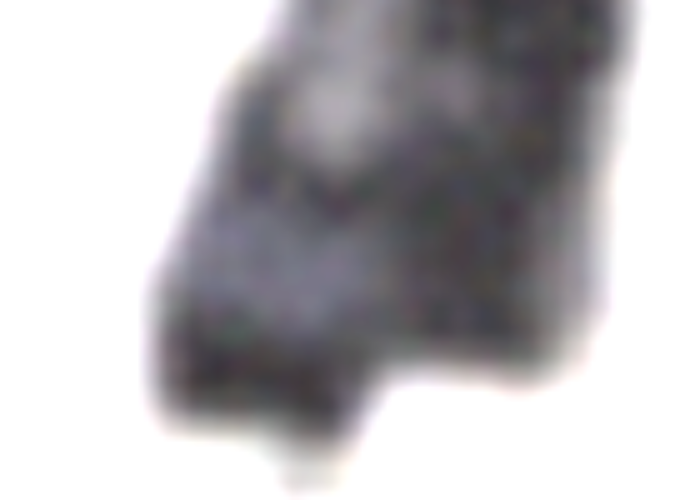

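Request:
carry_out:
  deltas:
    - {"tx": 0,"ty": 7,"tz": -1,"ax": 0,"ay": 0,"az": 0}
    - {"tx": 0,"ty": 7,"tz": 0,"ax": 0,"ay": 0,"az": 0}
    - {"tx": 0,"ty": 8,"tz": 0,"ax": 0,"ay": 0,"az": 0}
    - {"tx": 0,"ty": 7,"tz": 1,"ax": 0,"ay": 0,"az": 0}
    - {"tx": 0,"ty": 7,"tz": 2,"ax": 0,"ay": 0,"az": 0}
    - {"tx": 0,"ty": 7,"tz": 2,"ax": 0,"ay": 0,"az": 0}
    - {"tx": 0,"ty": 0,"tz": 0,"ax": 0,"ay": 0,"az": 0}
    - {"tx": 0,"ty": 0,"tz": 0,"ax": 0,"ay": 0,"az": 0}

```text
t: 6.13
eef_pos: [0.5153, 0.3473, 0.0114]
tcp_rot: [1.463, 1.022, -1.463]
ft_force: [-0.3, -0.5, -0.7]
grip_width: 0.003
```

```bash
python3 - <<'E'
from h import *
a=capture("side")[190:310,260:420]; cv2.imwrite("pics/side4c.png",cv2.resize(a,(800,600),interpolation=cv2.INTER_CUBIC))
a=capture("top")[165:295,190:350]; cv2.imwrite("pics/top4c.png",cv2.resize(a,(640,520),interpolation=cv2.INTER_CUBIC))
S=sense();print(S["eef_pos"],S["t"],S["ft_force"])
E
```

```text
[0.51464005 0.34766465 0.01134471] 6.2333 [-0.01776205 -0.13455812  0.21247517]
```

View pics/side4c.png

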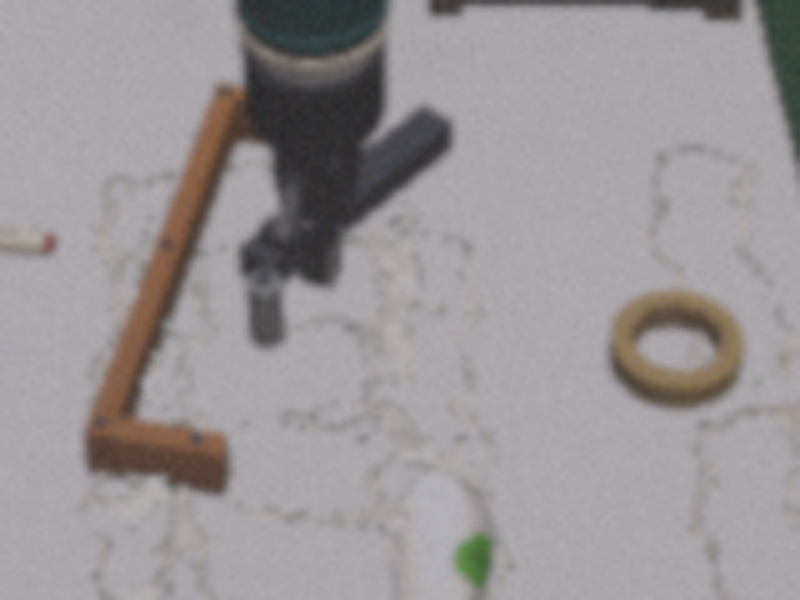

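View pics/top4c.png

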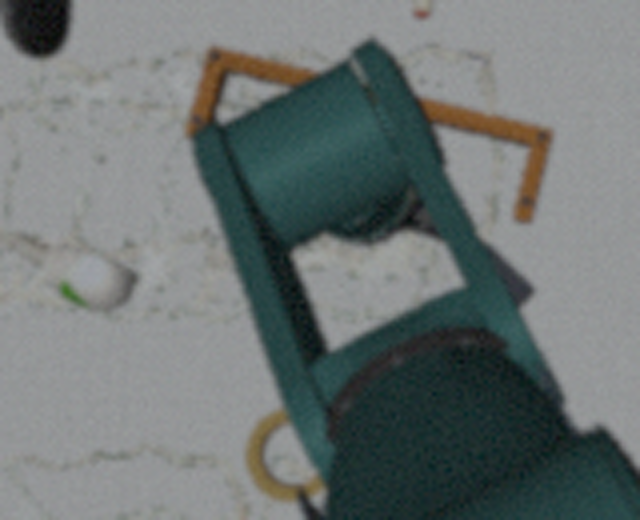

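Request:
carry_out:
  deltas:
    - {"tx": 0,"ty": -8,"tz": 4,"ax": 0,"ay": 0,"az": 0}
    - {"tx": -30,"ty": 0,"tz": 0,"ax": 0,"ay": 0,"az": 0}
    - {"tx": -30,"ty": 0,"tz": 0,"ax": 0,"ay": 0,"az": 0}
    - {"tx": -30,"ty": -35,"tz": 10,"ax": 0,"ay": 0,"az": 0}
    - {"tx": 0,"ty": -40,"tz": 10,"ax": 0,"ay": 0,"az": 0}
    - {"tx": 0,"ty": -40,"tz": 10,"ax": 0,"ay": 0,"az": 0}

```text
t: 6.73
eef_pos: [0.3917, 0.3586, 0.0998]
tcp_rot: [1.467, 1.022, -1.459]
ft_force: [-0.4, 0.6, -0.0]
grip_width: -0.0
```

```bash
python3 - <<'E'
from h import *
a=capture("side")[190:310,260:420]; cv2.imwrite("pics/side5c.png",cv2.resize(a,(800,600),interpolation=cv2.INTER_CUBIC))
a=capture("top")[165:295,190:350]; cv2.imwrite("pics/top5c.png",cv2.resize(a,(800,650),interpolation=cv2.INTER_CUBIC)[:600])
S=sense();print(S["eef_pos"],S["t"],S["ft_force"])
E
```

```text
[0.38308156 0.35580463 0.09741574] 6.8333 [-0.8776339   0.08555149 -0.29721779]
```

View pics/side5c.png

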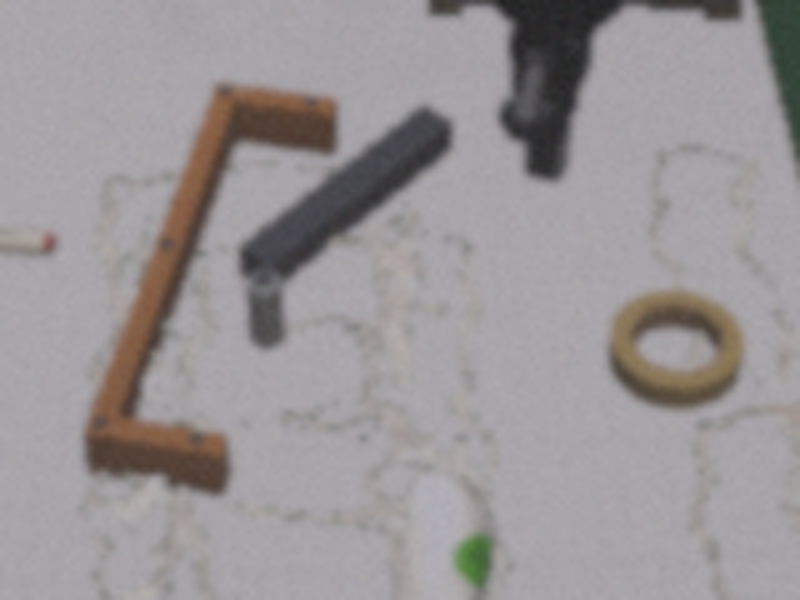

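View pics/top5c.png

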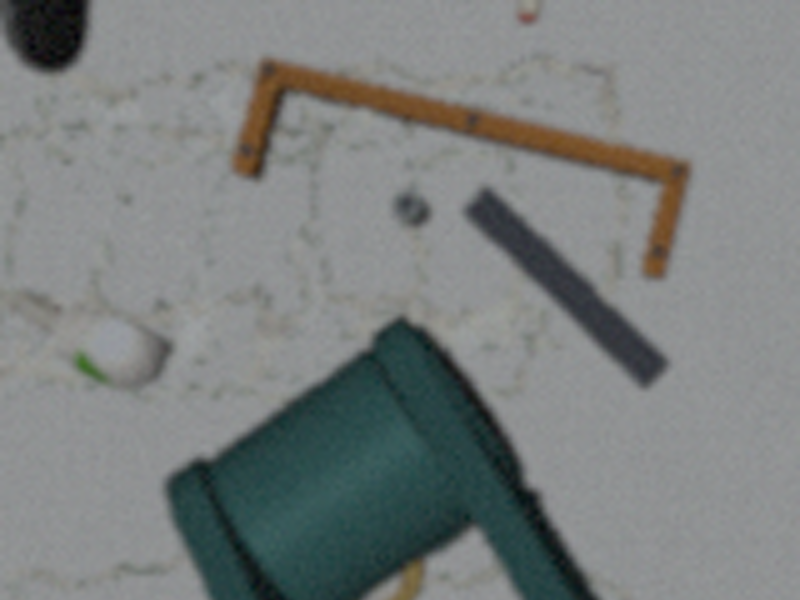

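```bash
cat >> h.py <<'E'
from scipy.optimize import least_squares
def tubefit(obs,x0):
    def B(p,q):
        c,sn=np.cos(p[2]),np.sin(p[2]); q=np.array(q)/1000; return np.array([p[0]+c*q[0]-sn*q[1],p[1]+sn*q[0]+c*q[1],q[2]])
    f=lambda p:np.concatenate([w2p(n,B(p,q))[0]-uv for n,uv,q in obs])
    r=least_squares(f,x0,x_scale=[.1]*3); p=r.x
    print("tube",p.round(4),"bayyaw",round(p[2]-BT,3)); print(r.fun.reshape(-1,2).round(2).tolist())
    for k,y in(("L",80),("R",-80)):
        w=B(p,(0,y,0)); print(k,"world",w[:2].round(4),"bay",w2b(w).round(4))
    return p
E
python3 - <<'E'
from h import *
t=lambda x,y:(190+(x+.5)/5-.5,165+(y+.5)/5-.5)
s=lambda x,y:(260+(x+.5)/5-.5,190+(y+.5)/5-.5)
tubefit([("top",t(488,185),(12,80,24)),("top",t(464,210),(-12,80,24)),("top",t(668,362),(12,-80,24)),("top",t(645,387),(-12,-80,24)),("side",s(430,105),(12,-80,24)),("side",s(453,126),(-12,-80,24)),("side",s(243,248),(12,80,24))],[.47,.29,-.8])
print(sense()["qpos"])
E
```

```text
tube [ 0.4953  0.2923 -0.7802] bayyaw -0.533
[[0.19, 0.01], [-0.39, 0.45], [0.61, 0.19], [-0.18, 0.73], [-0.96, 0.42], [0.52, -0.18], [-0.84, 0.12]]
L world [0.5516 0.3491] bay [-0.0389 -0.011 ]
R world [0.4391 0.2354] bay [-0.1201 -0.1489]
[6.15404250e-01 4.29786841e-01 1.82112870e+00 1.68214094e-03
 8.98876255e-01 2.53222618e+00]
```

Request:
carry_out:
  deltas:
    - {"tx": 0,"ty": 20.5,"tz": 30,"ax": 0,"ay": 0,"az": 0}
    - {"tx": 0,"ty": 20.5,"tz": 30,"ax": 0,"ay": 0,"az": 0}
    - {"tx": 0,"ty": 20.5,"tz": 30,"ax": 0,"ay": 0,"az": 0}
    - {"tx": 0,"ty": 20.5,"tz": 30,"ax": 0,"ay": 0,"az": 0}
    - {"tx": 0,"ty": 0,"tz": 0,"ax": -0.114,"ay": 0,"az": 0}
    - {"tx": 0,"ty": 0,"tz": 0,"ax": -0.114,"ay": 0,"az": 0}
    - {"tx": 0,"ty": 0,"tz": 0,"ax": -0.114,"ay": 0,"az": 0}
    - {"tx": 0,"ty": 0,"tz": 0,"ax": -0.114,"ay": 0,"az": 0}

```text
t: 7.5
eef_pos: [0.4271, 0.2165, 0.0978]
tcp_rot: [1.127, 1.26, -1.127]
ft_force: [0.3, -0.5, -0.5]
grip_width: 0.0
```

Request:
carry_out:
  deltas:
    - {"tx": 0,"ty": 0,"tz": 0,"ax": -0.114,"ay": 0,"az": 0}
    - {"tx": 0,"ty": 0,"tz": 0,"ax": -0.114,"ay": 0,"az": 0}
    - {"tx": 0,"ty": 0,"tz": 0,"ax": -0.114,"ay": 0,"az": 0}
    - {"tx": 0,"ty": 0,"tz": 0,"ax": -0.114,"ay": 0,"az": 0}
    - {"tx": 0,"ty": 0,"tz": 0,"ax": -0.114,"ay": 0,"az": 0}
    - {"tx": 0,"ty": 0,"tz": 0,"ax": -0.114,"ay": 0,"az": 0}
    - {"tx": 0,"ty": 0,"tz": 0,"ax": 0,"ay": 0,"az": 0}
    - {"tx": 0,"ty": 0,"tz": 0,"ax": 0,"ay": 0,"az": 0}

```text
t: 8.17
eef_pos: [0.4272, 0.2169, 0.0978]
tcp_rot: [0.613, 1.483, -0.613]
ft_force: [-0.4, -1.1, -0.1]
grip_width: 0.0
```

```bash
cat >> h.py <<'E'
def togo(xy):
    S=sense();M=R.from_rotvec(S["tcp_rot"]).as_matrix();p=S["eef_pos"]
    d=np.array([xy[0]-p[0],xy[1]-p[1],0]);print("pos",p.round(4),"t",round(S["t"],2),"yaw_y",np.arctan2(M[1,1],M[0,1]).round(3),"bay",w2b(p).round(4),"q6",S["qpos"][5].round(2));print("tool delta mm",(M.T@d*1000).round(1))
E
python3 -c "
from h import *
togo((.4194,.2155))"
```

```text
pos [0.4272 0.2169 0.0978] t 8.17 yaw_y 0.787 bay [-0.1271 -0.1697] q6 1.11
tool delta mm [ 0.  -6.5 -4.5]
```

Request:
carry_out:
  deltas:
    - {"tx": 0,"ty": -8,"tz": -4.5,"ax": 0,"ay": 0,"az": 0}
    - {"tx": 30,"ty": 0,"tz": 0,"ax": 0,"ay": 0,"az": 0}
    - {"tx": 30,"ty": 0,"tz": 0,"ax": 0,"ay": 0,"az": 0}
    - {"tx": 18,"ty": 0,"tz": 0,"ax": 0,"ay": 0,"az": 0}
    - {"tx": 8,"ty": 0,"tz": 0,"ax": 0,"ay": 0,"az": 0}
    - {"tx": 0,"ty": 0,"tz": 0,"ax": 0,"ay": 0,"az": 0}
    - {"tx": 0,"ty": 0,"tz": 0,"ax": 0,"ay": 0,"az": 0}

```text
t: 8.75
eef_pos: [0.4185, 0.2143, 0.012]
tcp_rot: [0.611, 1.484, -0.612]
ft_force: [-0.4, -0.4, 1.1]
grip_width: -0.002
```

```bash
python3 - <<'E'
from h import *
togo((.4391-.703*.011,.2354-.711*.011))
a=capture("side")[190:310,260:420]; cv2.imwrite("pics/side6c.png",cv2.resize(a,(800,600),interpolation=cv2.INTER_CUBIC))
E
```

```text
pos [0.4185 0.2143 0.012 ] t 8.75 yaw_y 0.789 bay [-0.1349 -0.1744] q6 1.11
tool delta mm [-0.  18.5 -0.2]
```

View pics/side6c.png

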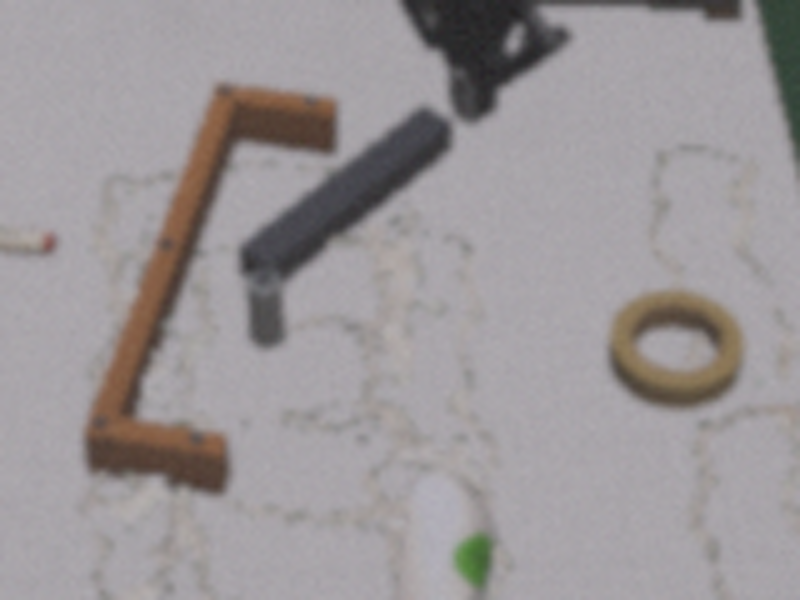

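Lined up behind the right end. Push along the tube's axis, in two stages.

Request:
carry_out:
  deltas:
    - {"tx": 0,"ty": 8,"tz": 0,"ax": 0,"ay": 0,"az": 0}
    - {"tx": 0,"ty": 7,"tz": 0,"ax": 0,"ay": 0,"az": 0}
    - {"tx": 0,"ty": 6,"tz": 0,"ax": 0,"ay": 0,"az": 0}
    - {"tx": 0,"ty": 6,"tz": 0,"ax": 0,"ay": 0,"az": 0}
    - {"tx": 0,"ty": 6,"tz": 0,"ax": 0,"ay": 0,"az": 0}
    - {"tx": 0,"ty": 6,"tz": 0,"ax": 0,"ay": 0,"az": 0}
    - {"tx": 0,"ty": 6,"tz": 0,"ax": 0,"ay": 0,"az": 0}

```text
t: 9.38
eef_pos: [0.4509, 0.2468, 0.0119]
tcp_rot: [0.61, 1.483, -0.611]
ft_force: [-0.9, -1.4, 1.4]
grip_width: -0.001
```

```bash
python3 - <<'E'
from h import *
a=capture("side")[190:310,260:420]; cv2.imwrite("pics/side7c.png",cv2.resize(a,(800,600),interpolation=cv2.INTER_CUBIC))
a=capture("top")[165:295,190:350]; cv2.imwrite("pics/top7c.png",cv2.resize(a,(800,650),interpolation=cv2.INTER_CUBIC)[:600])
togo((0,0))
E
```

```text
pos [0.4522 0.2474 0.012 ] t 9.48 yaw_y 0.79 bay [-0.1103 -0.134 ] q6 1.15
tool delta mm [  -1.1 -494.  -147.1]
```

View pics/side7c.png

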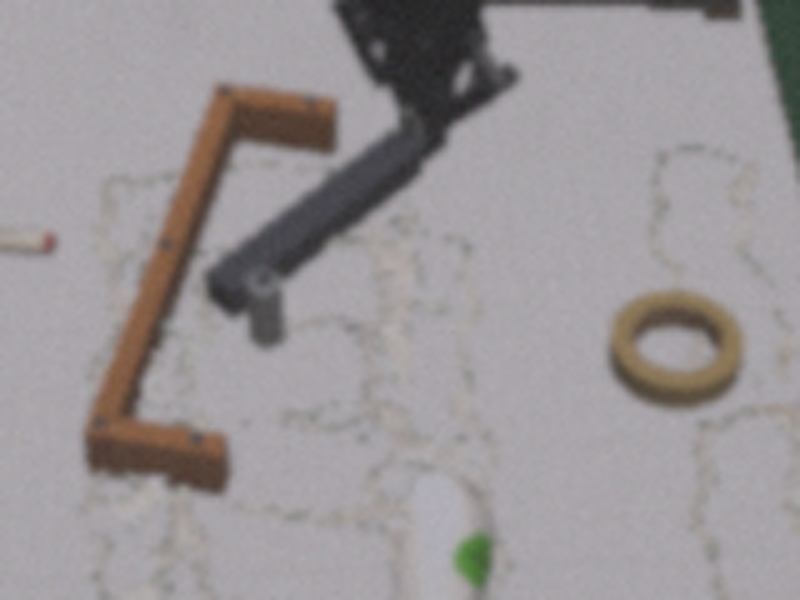

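View pics/top7c.png

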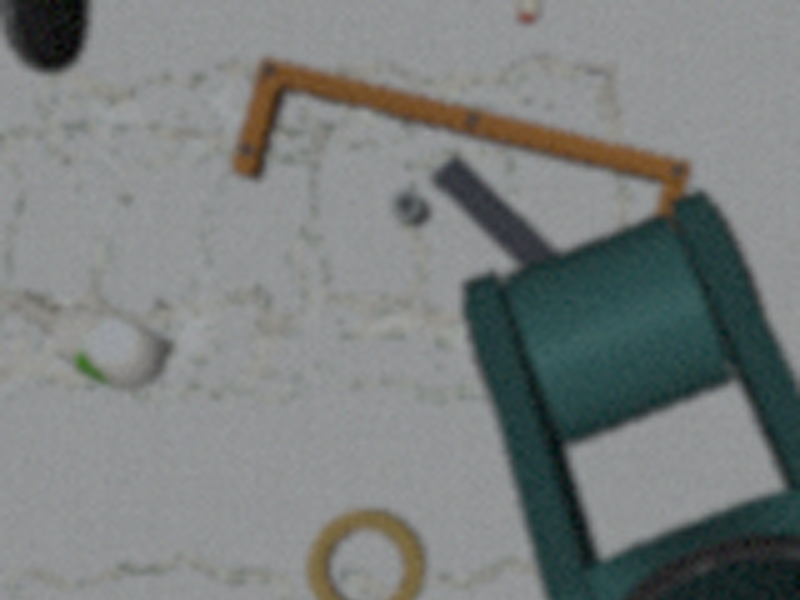

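Request:
carry_out:
  deltas:
    - {"tx": 0,"ty": 6,"tz": 0,"ax": 0,"ay": 0,"az": 0}
    - {"tx": 0,"ty": 6,"tz": 0,"ax": 0,"ay": 0,"az": 0}
    - {"tx": 0,"ty": 6,"tz": 0,"ax": 0,"ay": 0,"az": 0}
    - {"tx": 0,"ty": 4,"tz": 0,"ax": 0,"ay": 0,"az": 0}
    - {"tx": 0,"ty": 0,"tz": 0,"ax": 0,"ay": 0,"az": 0}
    - {"tx": 0,"ty": 0,"tz": 0,"ax": 0,"ay": 0,"az": 0}

```text
t: 9.98
eef_pos: [0.4666, 0.2624, 0.0119]
tcp_rot: [0.611, 1.483, -0.61]
ft_force: [0.3, 0.7, -0.3]
grip_width: -0.001
```

```bash
python3 - <<'E'
from h import *
a=capture("side")[190:310,260:420]; cv2.imwrite("pics/side8c.png",cv2.resize(a,(800,600),interpolation=cv2.INTER_CUBIC))
a=capture("top")[165:295,190:350]; cv2.imwrite("pics/top8c.png",cv2.resize(a,(800,650),interpolation=cv2.INTER_CUBIC)[:600])
togo((0,0))
E
```

```text
pos [0.4661 0.262  0.0119] t 10.08 yaw_y 0.79 bay [-0.1004 -0.1165] q6 1.16
tool delta mm [-1.000e-01 -5.142e+02 -1.466e+02]
```

View pics/side8c.png

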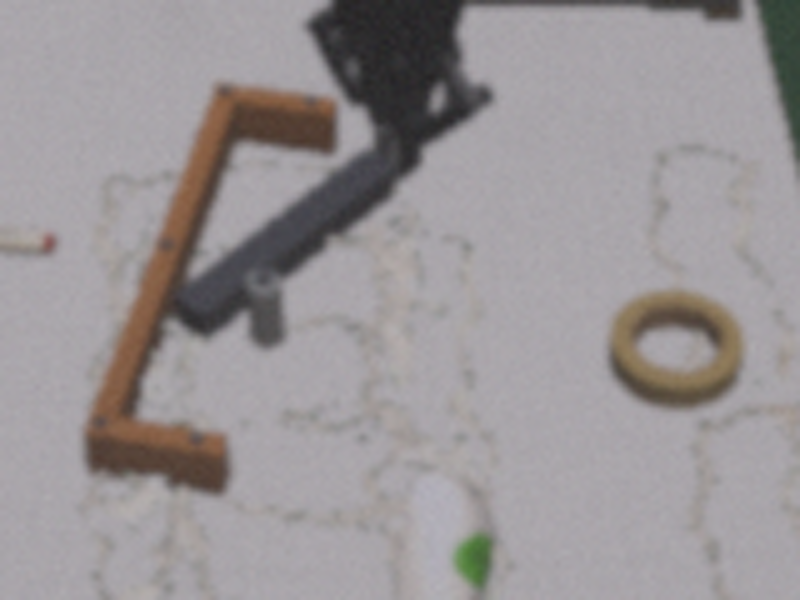

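View pics/top8c.png

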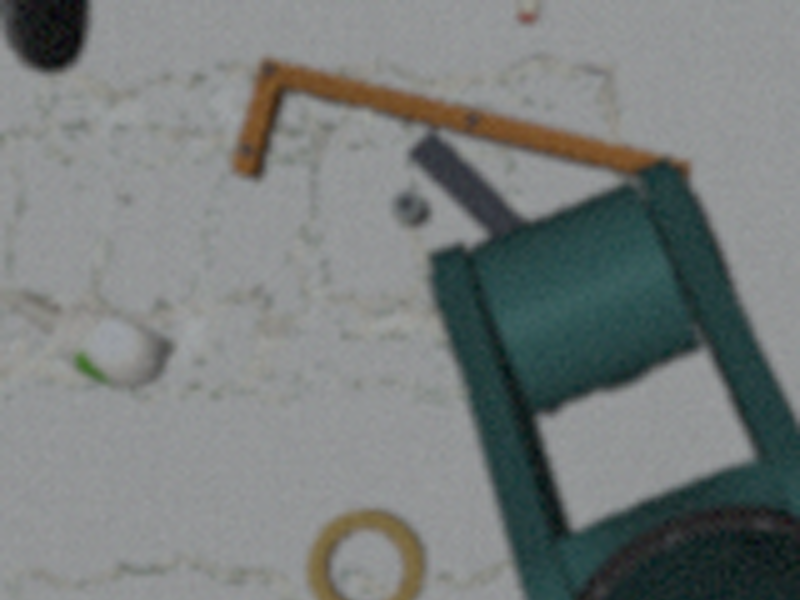

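Request:
carry_out:
  deltas:
    - {"tx": 0,"ty": -12,"tz": 0,"ax": 0,"ay": 0,"az": 0}
    - {"tx": 0,"ty": 0,"tz": -18,"ax": 0,"ay": 0,"az": 0}
    - {"tx": 0,"ty": 0,"tz": -18,"ax": 0,"ay": 0,"az": 0}
    - {"tx": 0,"ty": 20,"tz": 0,"ax": 0,"ay": 0,"az": 0}
    - {"tx": 0,"ty": 21,"tz": 0,"ax": 0,"ay": 0,"az": 0}
    - {"tx": 0,"ty": 0,"tz": 0,"ax": 0,"ay": 0,"az": 0}

```text
t: 10.58
eef_pos: [0.465, 0.311, 0.0127]
tcp_rot: [0.614, 1.479, -0.605]
ft_force: [0.9, -0.2, -0.6]
grip_width: -0.001
```

```bash
python3 - <<'E'
from h import *
a=capture("side")[190:310,260:420]; cv2.imwrite("pics/side9c.png",cv2.resize(a,(800,600),interpolation=cv2.INTER_CUBIC))
togo((0,0))
E
```

```text
pos [0.4631 0.3095 0.0123] t 10.63 yaw_y 0.791 bay [-0.1149 -0.0711] q6 1.25
tool delta mm [  -2.1 -545.8 -111.4]
```

View pics/side9c.png

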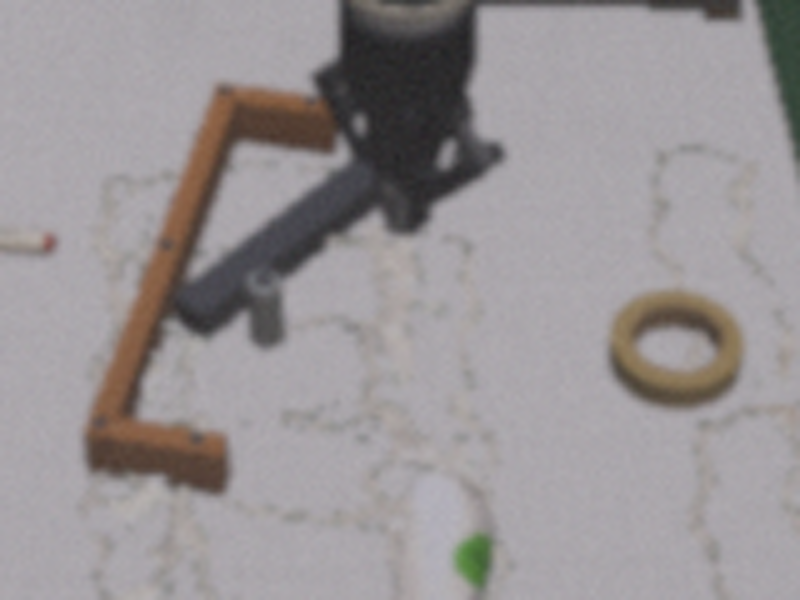

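```bash
python3 - <<'E'
from h import *
p=np.array([.4631,.3095]);z=-np.array([.711,-.703])
for o in (.03,.04,.05,.06):
  for h in (.03,.05,.07,.09):
    u=w2p("side",[*(p+z*o),h])[0]; print(o,h,((u-[260,190])*5).round(0))
print(w2p("side",[*p,.004])[0]*5-[1300,950])
E
```

```text
0.03 0.03 [445. 219.]
0.03 0.05 [445. 194.]
0.03 0.07 [446. 168.]
0.03 0.09 [446. 142.]
0.04 0.03 [458. 228.]
0.04 0.05 [459. 202.]
0.04 0.07 [460. 176.]
0.04 0.09 [460. 150.]
0.05 0.03 [472. 236.]
0.05 0.05 [473. 211.]
0.05 0.07 [473. 185.]
0.05 0.09 [474. 158.]
0.06 0.03 [485. 244.]
0.06 0.05 [486. 219.]
0.06 0.07 [487. 193.]
0.06 0.09 [488. 167.]
[405.06359311 226.74542857]
```

Request:
carry_out:
  deltas:
    - {"tx": 0,"ty": 0,"tz": 6,"ax": 0,"ay": 0,"az": 0}
    - {"tx": 0,"ty": 0,"tz": 5,"ax": 0,"ay": 0,"az": 0}
    - {"tx": 0,"ty": 1,"tz": 5,"ax": 0,"ay": 0,"az": 0}
    - {"tx": 0,"ty": 1,"tz": 5,"ax": 0,"ay": 0,"az": 0}
    - {"tx": 0,"ty": 1,"tz": 5,"ax": 0,"ay": 0,"az": 0}
    - {"tx": 0,"ty": 0,"tz": 0,"ax": 0,"ay": 0,"az": 0}

```text
t: 11.13
eef_pos: [0.4826, 0.2909, 0.0119]
tcp_rot: [0.612, 1.482, -0.611]
ft_force: [0.2, 0.9, -0.0]
grip_width: -0.001
```

```bash
python3 - <<'E'
from h import *
a=capture("side")[190:310,260:420]; cv2.imwrite("pics/side10c.png",cv2.resize(a,(800,600),interpolation=cv2.INTER_CUBIC))
togo((0,0));print(sense()["ft_force"])
E
```

```text
pos [0.4823 0.2912 0.0119] t 11.18 yaw_y 0.789 bay [-0.0919 -0.0842] q6 1.2
tool delta mm [-3.000e-01 -5.465e+02 -1.369e+02]
[-0.05120543  0.23227329 -0.4986531 ]
```

View pics/side10c.png

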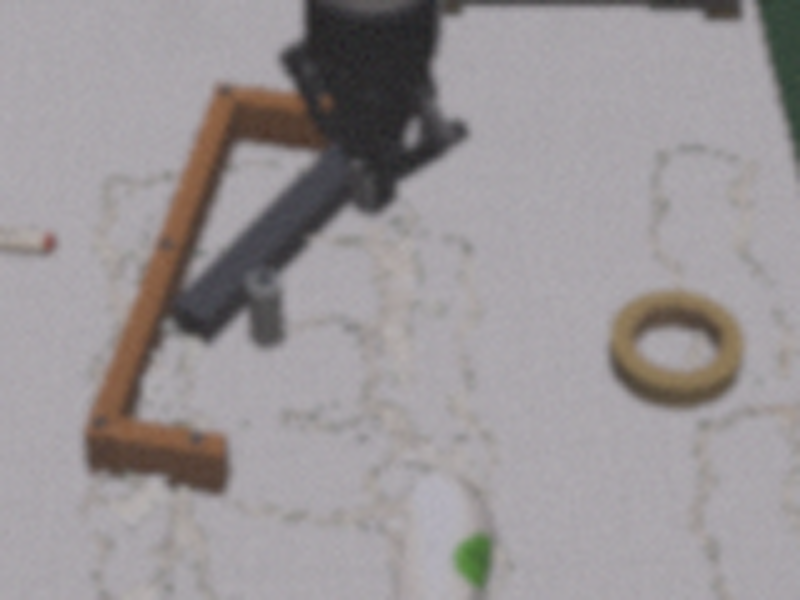

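```bash
python3 - <<'E'
from h import *
S=lambda x,y,z:p2w("side",260+(x+.5)/5-.5,190+(y+.5)/5-.5,z)
a=S(179,296,.024);b=S(325,155,.024)
A,B=w2b(a),w2b(b);print(A,B,"yaw",-np.arctan2(A[0]-B[0],A[1]-B[1]))
im=cv2.imread("pics/side10c.png")[120:350,150:450]
cv2.imwrite("pics/z2.png",cv2.resize(cv2.convertScaleAbs(im,alpha=2.2,beta=-40),(780,598)))
E
```

```text
[-0.00484049  0.02518096] [-0.05972025 -0.10212473] yaw -0.4070145764184818
```

View pics/z2.png

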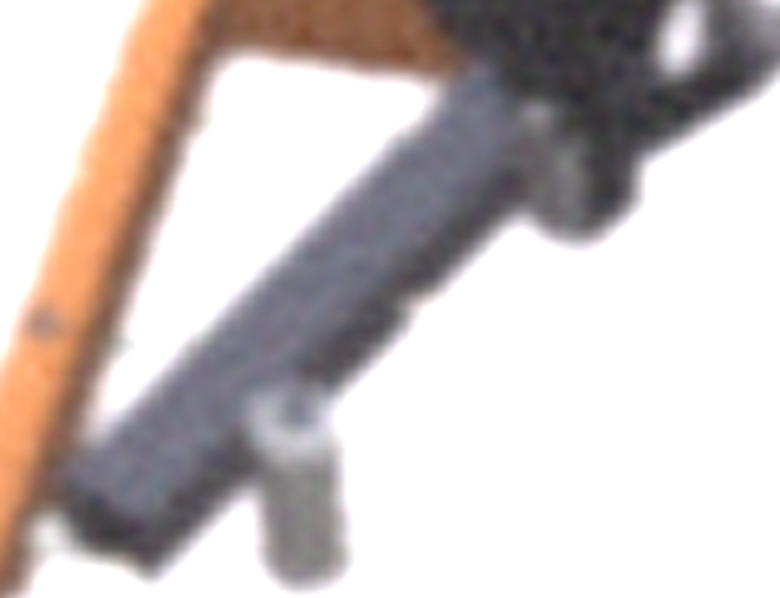

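```bash
python3 - <<'E'
from h import *
togo(b2w((-.086,-.138)))
togo(b2w((-.079,-.119)))
E
```

```text
pos [0.4823 0.2912 0.0119] t 11.18 yaw_y 0.789 bay [-0.0919 -0.0842] q6 1.2
tool delta mm [ -0.  -43.3  32.5]
pos [0.4823 0.2912 0.0119] t 11.18 yaw_y 0.789 bay [-0.0919 -0.0842] q6 1.2
tool delta mm [ -0.  -23.4  28.8]
```

Request:
carry_out:
  deltas:
    - {"tx": 0,"ty": 0,"tz": -10,"ax": 0,"ay": 0,"az": 0}
    - {"tx": 0,"ty": -26,"tz": 0,"ax": 0,"ay": 0,"az": 0}
    - {"tx": 0,"ty": -26,"tz": 0,"ax": 0,"ay": 0,"az": 0}
    - {"tx": 0,"ty": 0,"tz": 21,"ax": 0,"ay": 0,"az": 0}
    - {"tx": 0,"ty": 0,"tz": 21,"ax": -0.1,"ay": 0,"az": 0}
    - {"tx": 0,"ty": 0,"tz": 0,"ax": -0.1,"ay": 0,"az": 0}
    - {"tx": 0,"ty": 0,"tz": 0,"ax": 0,"ay": 0,"az": 0}

```text
t: 11.77
eef_pos: [0.468, 0.2323, 0.012]
tcp_rot: [0.454, 1.522, -0.453]
ft_force: [-0.7, -0.1, -0.5]
grip_width: 0.004
```

```bash
python3 - <<'E'
from h import *
a=capture("side")[190:310,260:420]; cv2.imwrite("pics/side11c.png",cv2.resize(a,(800,600),interpolation=cv2.INTER_CUBIC))
a=capture("top")[165:295,190:350]; cv2.imwrite("pics/top11c.png",cv2.resize(a,(800,650),interpolation=cv2.INTER_CUBIC)[:600])
togo(b2w((-.083,-.1257)))
E
```

```text
pos [0.4669 0.2327 0.0118] t 11.87 yaw_y 0.987 bay [-0.0925 -0.1447] q6 0.91
tool delta mm [-0.  21.   2.7]
```

View pics/side11c.png

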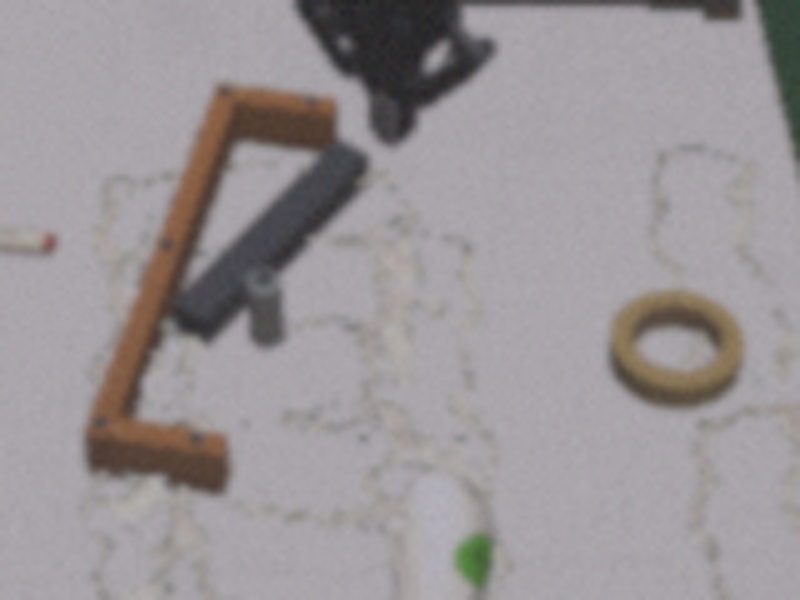

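View pics/top11c.png

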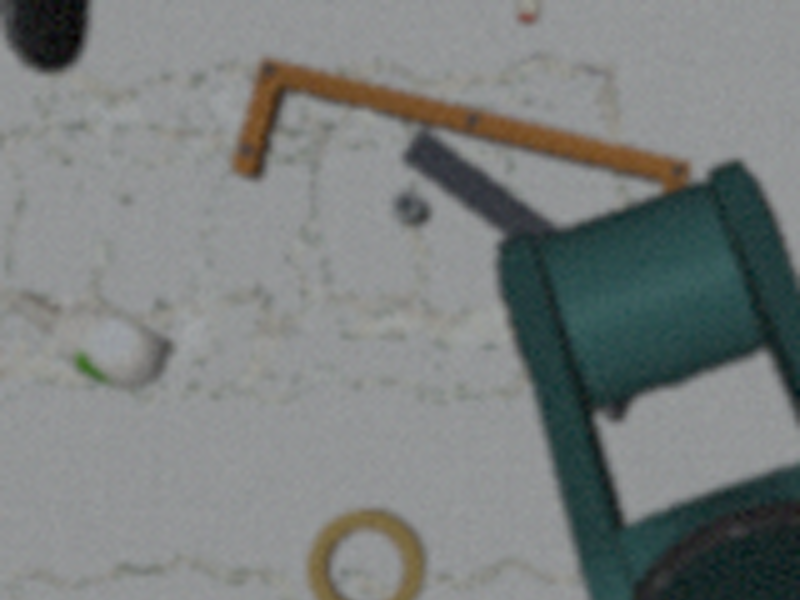

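```bash
python3 - <<'E'
from h import *
t=lambda x,y:(190+(x+.5)/5-.5,165+(y+.5)/5-.5)
s=lambda x,y:(260+(x+.5)/5-.5,190+(y+.5)/5-.5)
tubefit([("top",t(425,130),(12,80,24)),("top",t(404,153),(-12,80,24)),("side",s(338,139),(12,-80,24)),("side",s(368,160),(-12,-80,24)),("side",s(178,296),(12,80,24)),("side",s(211,318),(-12,80,24))],[.53,.3,-.65])
E
```

```text
tube [ 0.539   0.3232 -0.6418] bayyaw -0.394
[[0.34, -0.32], [-0.04, 1.16], [0.07, -0.13], [0.77, -1.23], [-0.91, 1.14], [-0.59, 0.32]]
L world [0.5869 0.3873] bay [-0.014   0.0346]
R world [0.4911 0.2591] bay [-0.0755 -0.1131]
```

Request:
carry_out:
  deltas:
    - {"tx": 0,"ty": 10,"tz": 5,"ax": 0,"ay": 0,"az": 0}
    - {"tx": 0,"ty": 8,"tz": 0,"ax": 0,"ay": 0,"az": 0}
    - {"tx": 0,"ty": 6,"tz": 0,"ax": 0,"ay": 0,"az": 0}
    - {"tx": 0,"ty": 6,"tz": 0,"ax": 0,"ay": 0,"az": 0}
    - {"tx": 0,"ty": 6,"tz": 0,"ax": 0,"ay": 0,"az": 0}
    - {"tx": 0,"ty": 6,"tz": 0,"ax": 0,"ay": 0,"az": 0}
    - {"tx": 0,"ty": 4,"tz": 0,"ax": 0,"ay": 0,"az": 0}

```text
t: 12.45
eef_pos: [0.4972, 0.2687, 0.0118]
tcp_rot: [0.455, 1.523, -0.455]
ft_force: [-0.5, -0.7, -0.8]
grip_width: 0.005
```

```bash
python3 - <<'E'
from h import *
a=capture("side")[190:310,260:420]; cv2.imwrite("pics/side12c.png",cv2.resize(a,(800,600),interpolation=cv2.INTER_CUBIC))
a=capture("top")[165:295,190:350]; cv2.imwrite("pics/top12c.png",cv2.resize(a,(800,650),interpolation=cv2.INTER_CUBIC)[:600])
togo((0,0));print(sense()["ft_force"])
E
```

```text
pos [0.4978 0.2689 0.0119] t 12.55 yaw_y 0.99 bay [-0.0714 -0.102 ] q6 0.95
tool delta mm [  -0.7 -497.9 -268.7]
[-0.06818983  0.42660964  0.62935259]
```

View pics/side12c.png

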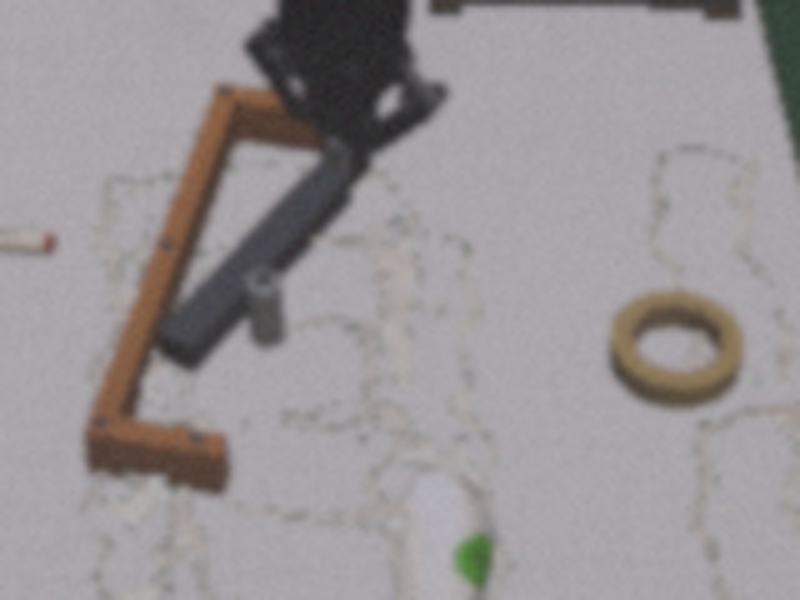

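View pics/top12c.png

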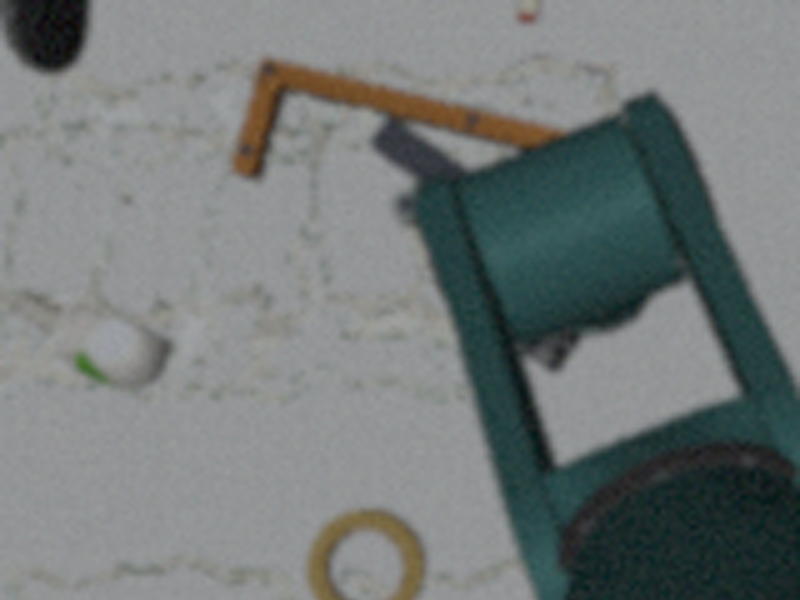

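Request:
carry_out:
  deltas:
    - {"tx": 0,"ty": -12,"tz": 0,"ax": 0,"ay": 0,"az": 0}
    - {"tx": 0,"ty": 0,"tz": -19,"ax": 0,"ay": 0,"az": 0}
    - {"tx": 0,"ty": 0,"tz": -19,"ax": 0,"ay": 0,"az": 0}
    - {"tx": 0,"ty": 20,"tz": 0,"ax": 0,"ay": 0,"az": 0}
    - {"tx": 0,"ty": 23,"tz": 0,"ax": 0,"ay": 0,"az": 0}
    - {"tx": 0,"ty": 0,"tz": 8,"ax": 0,"ay": 0,"az": 0}
    - {"tx": 0,"ty": 0,"tz": 6,"ax": 0,"ay": 0,"az": 0}
    - {"tx": 0,"ty": 0,"tz": 6,"ax": 0,"ay": 0,"az": 0}

```text
t: 13.22
eef_pos: [0.4984, 0.3026, 0.0117]
tcp_rot: [0.455, 1.524, -0.456]
ft_force: [0.3, 0.8, 0.1]
grip_width: -0.004
```

Request:
carry_out:
  deltas:
    - {"tx": 0,"ty": 0.5,"tz": 6,"ax": 0,"ay": 0,"az": 0}
    - {"tx": 0,"ty": 0.5,"tz": 6,"ax": 0,"ay": 0,"az": 0}
    - {"tx": 0,"ty": 1,"tz": 6,"ax": 0,"ay": 0,"az": 0}
    - {"tx": 0,"ty": 0,"tz": 0,"ax": 0,"ay": 0,"az": 0}

```text
t: 13.55
eef_pos: [0.5166, 0.2946, 0.0119]
tcp_rot: [0.456, 1.521, -0.456]
ft_force: [-0.2, 0.5, 0.6]
grip_width: -0.003
```

```bash
python3 - <<'E'
from h import *
a=capture("side")[190:310,260:420]; cv2.imwrite("pics/side13c.png",cv2.resize(a,(800,600),interpolation=cv2.INTER_CUBIC))
togo((0,0));print(sense()["ft_force"])
E
```

```text
pos [0.5161 0.295  0.0119] t 13.6 yaw_y 0.989 bay [-0.0601 -0.0723] q6 0.99
tool delta mm [-4.000e-01 -5.301e+02 -2.689e+02]
[-0.26025135  0.07822009 -0.25806581]
```

View pics/side13c.png

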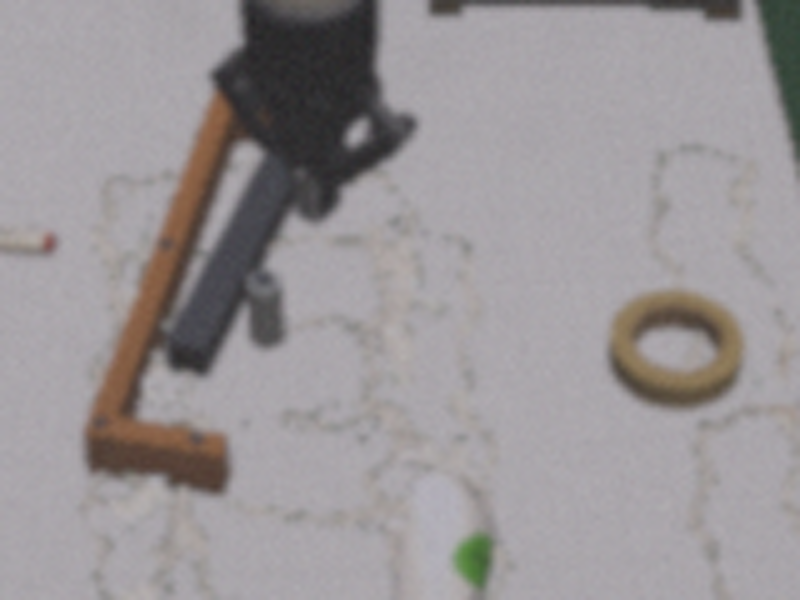

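Request:
carry_out:
  deltas:
    - {"tx": 0,"ty": 1.5,"tz": 4,"ax": 0,"ay": 0,"az": 0}
    - {"tx": 0,"ty": 1.5,"tz": 4,"ax": 0,"ay": 0,"az": 0}
    - {"tx": 0,"ty": 0,"tz": 0,"ax": 0,"ay": 0,"az": 0}
    - {"tx": 0,"ty": -3,"tz": -12,"ax": 0,"ay": 0,"az": 0}
    - {"tx": 0,"ty": 0,"tz": 0,"ax": -0.11,"ay": 0,"az": 0}
    - {"tx": 0,"ty": 0,"tz": 0,"ax": -0.11,"ay": 0,"az": 0}
    - {"tx": 0,"ty": 0,"tz": 0,"ax": -0.11,"ay": 0,"az": 0}
    - {"tx": 0,"ty": 0,"tz": 0,"ax": 0,"ay": 0,"az": 0}

```text
t: 14.27
eef_pos: [0.5107, 0.2982, 0.0118]
tcp_rot: [0.194, 1.563, -0.194]
ft_force: [-0.6, 0.3, -0.4]
grip_width: 0.0
```

```bash
python3 - <<'E'
from h import *
a=capture("side")[190:310,260:420]; cv2.imwrite("pics/side14c.png",cv2.resize(a,(800,600),interpolation=cv2.INTER_CUBIC))
a=capture("top")[165:295,190:350]; cv2.imwrite("pics/top14c.png",cv2.resize(a,(800,650),interpolation=cv2.INTER_CUBIC)[:600])
togo((0,0));print(sense()["ft_force"])
E
```

```text
pos [0.511  0.2981 0.0119] t 14.37 yaw_y 1.317 bay [-0.0657 -0.0704] q6 0.67
tool delta mm [ 2.000e-01 -4.169e+02 -4.197e+02]
[ 0.26149595 -0.50920439  0.44510933]
```

View pics/side14c.png

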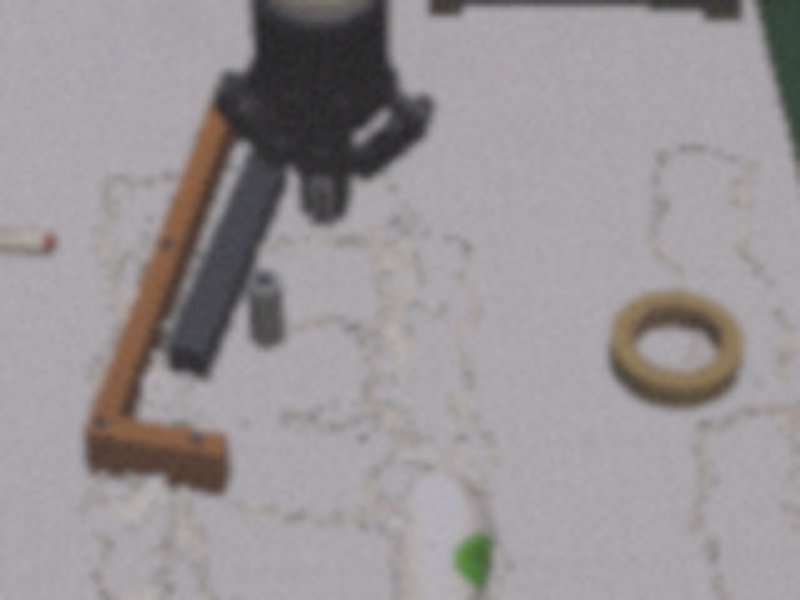

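View pics/top14c.png

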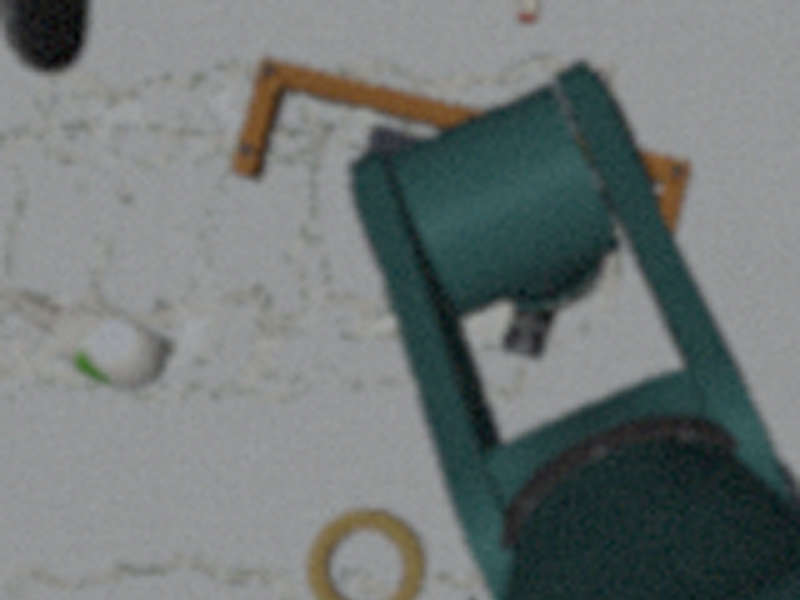

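Request:
carry_out:
  deltas:
    - {"tx": 0,"ty": 23,"tz": 0,"ax": 0,"ay": 0,"az": 0}
    - {"tx": 0,"ty": 22,"tz": 0,"ax": 0,"ay": 0,"az": 0}
    - {"tx": 0,"ty": 0,"tz": 8,"ax": 0,"ay": 0,"az": 0}
    - {"tx": 0,"ty": 0,"tz": 5,"ax": 0,"ay": 0,"az": 0}
    - {"tx": 0,"ty": 0,"tz": 5,"ax": 0,"ay": 0,"az": 0}
    - {"tx": 0,"ty": 0,"tz": 5,"ax": 0,"ay": 0,"az": 0}
    - {"tx": 0,"ty": 0,"tz": 0,"ax": 0,"ay": 0,"az": 0}

```text
t: 14.95
eef_pos: [0.5459, 0.3345, 0.0118]
tcp_rot: [0.198, 1.562, -0.199]
ft_force: [0.6, -1.1, -1.1]
grip_width: 0.002
```

```bash
python3 - <<'E'
from h import *
a=capture("side")[190:310,260:420]; cv2.imwrite("pics/side15c.png",cv2.resize(a,(800,600),interpolation=cv2.INTER_CUBIC))
togo((0,0));print(sense()["ft_force"])
E
```

```text
pos [0.5457 0.3347 0.0118] t 15.0 yaw_y 1.318 bay [-0.0411 -0.0265] q6 0.7
tool delta mm [ 2.000e-01 -4.605e+02 -4.447e+02]
[0.08207871 0.29139802 0.16434308]
```

View pics/side15c.png

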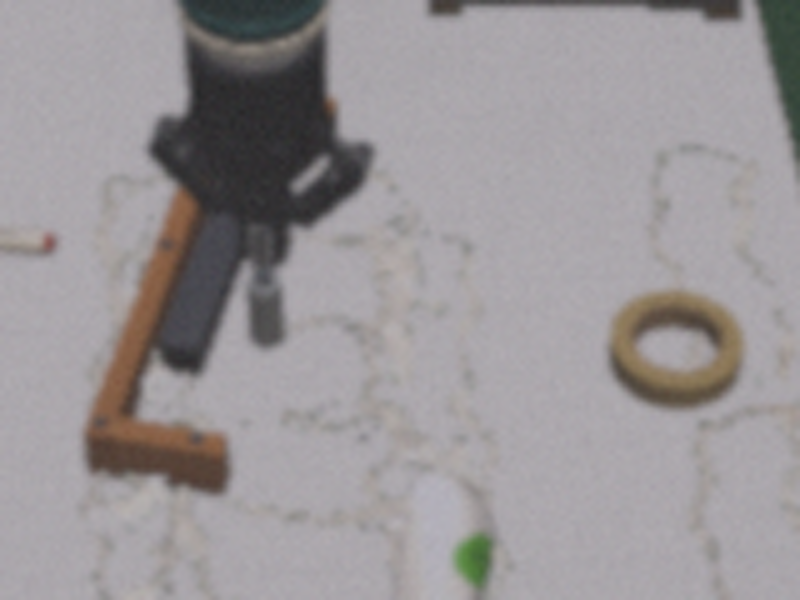

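Request:
carry_out:
  deltas:
    - {"tx": 0,"ty": 0,"tz": 2,"ax": 0,"ay": 0,"az": 0}
    - {"tx": 0,"ty": 0,"tz": 2,"ax": 0,"ay": 0,"az": 0}
    - {"tx": 0,"ty": 0,"tz": 2,"ax": 0,"ay": 0,"az": 0}
    - {"tx": 0,"ty": 0,"tz": 0,"ax": 0,"ay": 0,"az": 0}

```text
t: 15.33
eef_pos: [0.5505, 0.3338, 0.0117]
tcp_rot: [0.197, 1.563, -0.198]
ft_force: [-3.3, -0.4, 0.5]
grip_width: -0.002
```

```bash
python3 - <<'E'
from h import *
a=capture("side")[190:310,260:420]; cv2.imwrite("pics/side16c.png",cv2.resize(a,(800,600),interpolation=cv2.INTER_CUBIC))
a=capture("top")[165:295,190:350]; cv2.imwrite("pics/top16c.png",cv2.resize(a,(800,650),interpolation=cv2.INTER_CUBIC)[:600])
togo((0,0));print(sense()["ft_force"])
E
```

```text
pos [0.5504 0.3338 0.0117] t 15.43 yaw_y 1.32 bay [-0.0363 -0.0261] q6 0.69
tool delta mm [   0.9 -460.1 -450.2]
[-3.15124456 -0.4504917   0.9745427 ]
```

View pics/side16c.png

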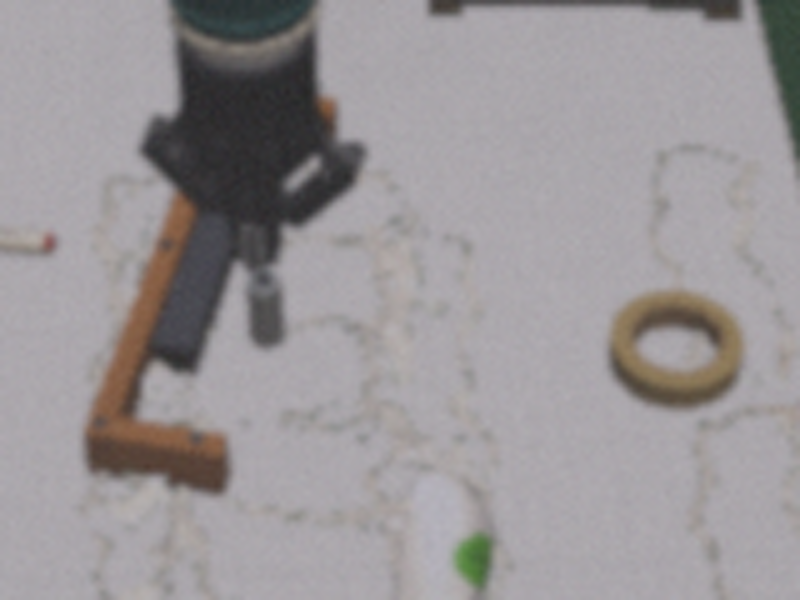

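View pics/top16c.png

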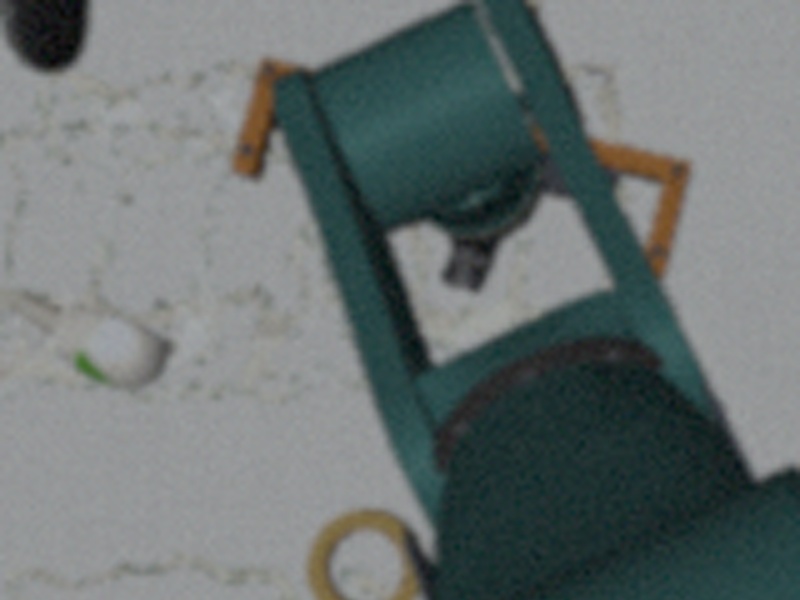

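Request:
carry_out:
  deltas:
    - {"tx": 0,"ty": 0,"tz": 1.5,"ax": 0,"ay": 0,"az": 0}
    - {"tx": 0,"ty": 0,"tz": 1,"ax": 0,"ay": 0,"az": 0}
    - {"tx": 0,"ty": 0,"tz": 0,"ax": 0,"ay": 0,"az": 0}

```text
t: 15.68
eef_pos: [0.5505, 0.3338, 0.0116]
tcp_rot: [0.197, 1.567, -0.198]
ft_force: [-9.3, 2.9, 4.2]
grip_width: -0.001
```

Hard against the fence (no further motion, force up). Back off, lift and look.

Request:
carry_out:
  deltas:
    - {"tx": 0,"ty": 0,"tz": -6,"ax": 0,"ay": 0,"az": 0}
    - {"tx": 0,"ty": 0,"tz": -12,"ax": 0,"ay": 0,"az": 0}
    - {"tx": -30,"ty": 0,"tz": 0,"ax": 0,"ay": 0,"az": 0}
    - {"tx": -30,"ty": 0,"tz": 0,"ax": 0,"ay": 0,"az": 0}
    - {"tx": -30,"ty": 0,"tz": -38,"ax": 0,"ay": 0,"az": 0}
    - {"tx": 0,"ty": 0,"tz": -38,"ax": 0,"ay": 0,"az": 0}
    - {"tx": 0,"ty": 0,"tz": -38,"ax": 0,"ay": 0,"az": 0}
    - {"tx": 0,"ty": 0,"tz": 0,"ax": 0,"ay": 0,"az": 0}

```text
t: 16.35
eef_pos: [0.4232, 0.365, 0.0978]
tcp_rot: [0.194, 1.567, -0.197]
ft_force: [-1.5, -0.9, -0.4]
grip_width: -0.002
```

```bash
python3 - <<'E'
from h import *
a=capture("side")[190:310,260:420]; cv2.imwrite("pics/side17c.png",cv2.resize(a,(800,600),interpolation=cv2.INTER_CUBIC))
b=capture("top"); a=b[165:295,190:350]; cv2.imwrite("pics/top17c.png",cv2.resize(a,(800,650),interpolation=cv2.INTER_CUBIC)[:600])
togo((0,0));print(sense()["ft_force"])
E
```

```text
pos [0.4293 0.3655 0.098 ] t 16.45 yaw_y 1.322 bay [-0.1615 -0.0252] q6 0.83
tool delta mm [-4.000e-01 -4.598e+02 -3.262e+02]
[1.18590041 1.10586275 0.72368339]
```

View pics/side17c.png

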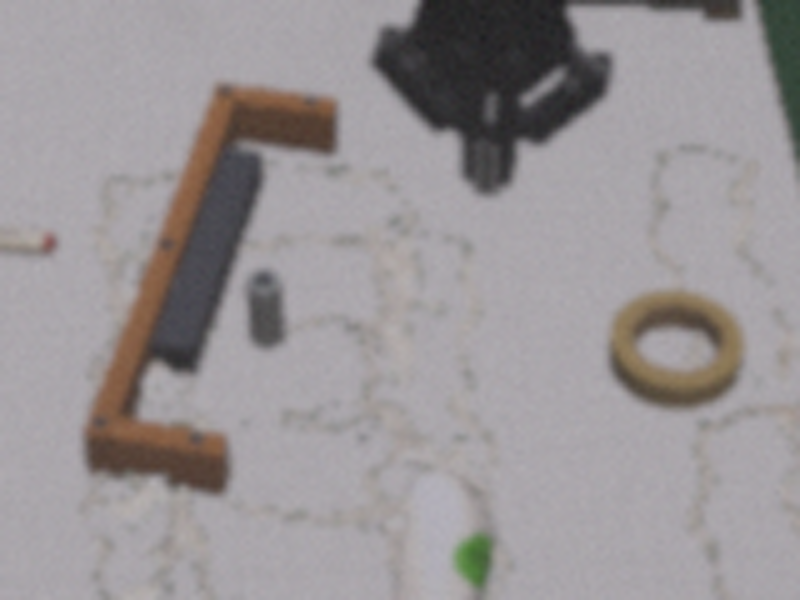

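View pics/top17c.png

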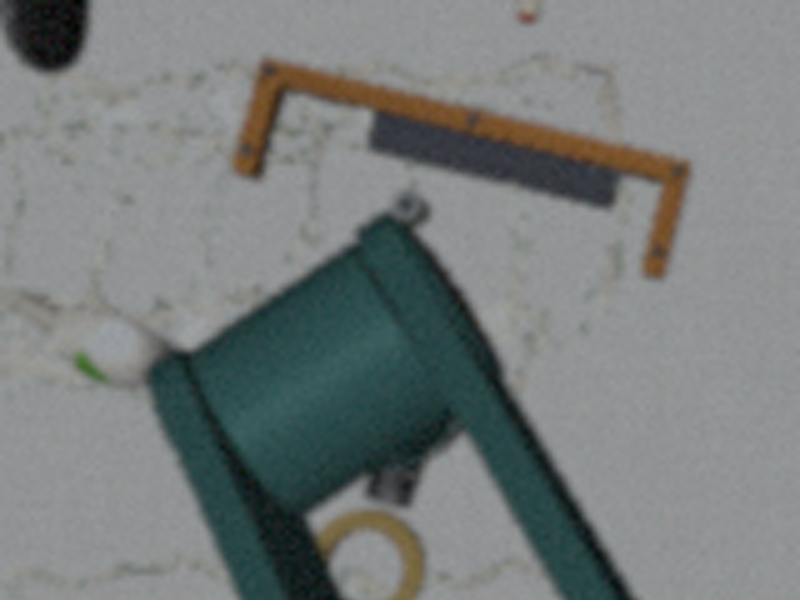

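```bash
python3 - <<'E'
from h import *
T=lambda x,y,z:w2b(p2w("top",190+(x+.5)/5-.5,165+(y+.5)/5-.5,z)).round(4)
S=lambda x,y,z:w2b(p2w("side",260+(x+.5)/5-.5,190+(y+.5)/5-.5,z)).round(4)
print("L front",T(371,148,.024),S(196,350,.024),"R front",T(612,208,.024),S(262,157,.024))
o=cv2.imread("pics/side0.png");n=capture("side")
for k,(x0,x1,y0,y1) in {"iron":(335,362,280,325),"tape":(378,414,243,275),"marker":(225,275,230,245)}.items():
    A=o[y0-6:y1+6,x0-6:x1+6];B=n[y0:y1,x0:x1];m=cv2.matchTemplate(A,B,cv2.TM_CCOEFF_NORMED);print(k,np.subtract(cv2.minMaxLoc(m)[3],6),round(m.max(),3))
print(sense()["joint_vel"].round(3),sense()["ft_force"].round(1))
E
```

```text
L front [-0.0233  0.0611] [-0.0243  0.0622] R front [-0.0243 -0.0959] [-0.0237 -0.0932]
iron [0 0] 0.994
tape [0 0] 0.997
marker [0 0] 0.995
[-0.025  0.015 -0.031 -0.002  0.002 -0.002] [0.2 0.  0.4]
```

```bash
python3 -c "
from plant import *
print(job_done(), sense()['t'])"
```

```text
the job is handed in; nothing more can be done
the job is handed in; nothing more can be done
```

The tube is parked along the back fence, flat against it at both ends, and the job was handed in at about 16.5 s. It stayed on the table throughout.

**How it went:** With the fingers shut I pushed the left end in through the opening to the right of the post. The left end was then at about x −39, y −11 mm in the bay's frame, with the right end still outside at x −120 mm. I then pushed the right end along the tube's axis and sideways in turns, so the tube slipped behind the post, and finished with a push at the middle until it was hard against the fence.

**Last checks, measured in the pictures with the arm clear:**
- **Fence fit:** The tube's front face lies at x −23.3 to −24.3 mm at both ends in both cameras. That puts both end centres about 12 mm from the fence, as they should be when the tube lies flat against it.
- **Along the fence:** The ends are at about y +61 and −95 mm, so the tube is between the end walls with its left end past the post.
- **Other things:** The iron head, tape roll and marker show no shift from the first side picture.
- **Forces:** The highest reading I saw was about 11 N, during the final push.

No check failed. The two cameras disagreed by up to about 3 mm along the fence, close to the calibration limit.

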